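# Set the spreader's blade gap with a feeler

### The arm

A 6-joint arm with a two-finger parallel gripper is mounted at the origin on a cart in front of the work surface, level with it; the furniture and walls round the work are solid. World frame = base frame: x ahead of the robot, y to its left, z up, the work surface at z = 0. Lengths are in m, angles in rad, forces in N, time in s.
With the tool pointing down it reaches from about 0.225 to 0.725 m from the base axis. Payload 3.1 kg.
Tool frame: the origin (TCP) lies midway between the tips of the shut fingers; the grasp point (between the pads) lies 19 mm behind it; z points along the fingers, x is the direction in which the jaws open and shut, and the axes are right-handed (so a half turn about z gives the same grasp; the last joint's range is limited). The gripper opens to 85 mm and grips with 20 to 120 N. Pads are 22 mm wide; open, the fingers measure 114 mm over their backs; the gripper's body (76 mm by 85 mm) begins 54 mm behind the grasp point. The pads swing forward as they close: fully open they stand 13 mm farther back than shut.
Start: joints at [-1.287, 0.048, 0.099, 1.622, 0, 1.443], TCP at [0.21, -0.481, 0.231] pointing down, gripper open.
Joint ranges: [-2.91, 2.91], [-0.99, 1.94], [-1.21, 1.42], [-2.12, 2.29], [-1.49, 1.47], [-3.14, 3.14]. Speed limits (rad/s): [2.79, 2.79, 3.14, 3.14, 3.14, 3.14].

### API

Orientations are given as a unit quaternion [x, y, z, w].
In Python, from plant import env gives the robot as it stands.
- The arm moves only by the tool jog_arm, never from a script. Its argument "targets" is a list of rows, each a list of 2 entries, a list of its own where there are three numbers: the shift along the tool's x, y, z in m, then the turn about the tool's z in rad. A call has exactly 8 rows; each row shifts and turns the pose as measured when the row begins, along the tool's axes as they then stand; what a row does not reach is not made up. A row lasts 1/8 s, in which the tool goes at most 62.5 mm and 10.7 degrees, less where a joint would pass 70% of its speed; a pose out of reach is approached as far as the arm can. A call with a gripper value outside its range is refused whole. "jaw" is the closure, from 0 (fully open) to 1 (shut), set as the call begins (left out, the last holds). The fingers move at their own pace and stop on an object; "grip_force" is the grip in N (left out, the last holds). Time passes only in rows, so rows that do not move let the fingers close, or fill a call up. It gives the time, the measured TCP pose, the force and the opening at its end, in the units of the state.
- env.get_obs(): the state, without advancing time (a new reading comes with each control period).
- env.get_image(name): name is "scene" or "top" or "wrist"; returns the picture (400x640x3 uint8, red, green, blue); there is no depth.
- env.camera_info(name): a dict with "fx", "fy", "cx", "cy" (pixels), "rvec" (rotation vector, rad) and "tvec" (3), from world to camera coordinates, as OpenCV has them. Camera axes: x right, y down, z forward; pixel columns grow to the right and rows downward; lengths in m; the calibration is good to about 2 mm. A picture is of the moment at which its call begins: read the wrist's pose just before it. camera_info takes no time and is no camera call; for the wrist camera it gives the pose at the moment of the call.
- env.hand_in(): hands the job in, once; it reports no verdict.
The state is a dict: "time": time; "joint_pos": joint angles; "dq": joint speeds; "joint_torque": joint torques, N m; "eef_pos": TCP position; "tool_rot": TCP orientation; "ft_force": force on the tool from outside, world axes, zero at the start; "ft_torque": the same for the moment, N m; "width": finger opening in m.
Only numpy, scipy, OpenCV 4.12 (cv2) and the standard library are available. Lean on these libraries where they do the work, as an engineer would, in place of code of your own. Each camera call takes 0.05 s, during which the arm holds its last target.

### The job

Set the gap under the plate spreader's doctor blade with the orange-handled feeler: slide the steel leaf flat along the bed between the guide rails until its tip stands a good 3 cm out behind the raised blade, then turn the black knob on the bridge clockwise until the blade just nips the leaf, and draw the feeler straight back out - it should come with a light drag, neither free nor clamped. Lay the feeler flat back in the steel tray and leave the gap as set. Do not force anything, and do not shift the bottles, the slide box or the petri dish.

Things in the scene. Friction and masses are not known exactly. Their poses are not given: they have to be found in the camera images.
- feeler_center (a point): Feeler, loose flat tool 160 mm long, about 70 g: steel leaf 85 long, 22 wide, 4 thick; orange grip 75 long, 26 wide, 12 thick; undersides flush. This point: middle of its length, 6 mm above the underside, on the grip 5 mm from where the leaf begins. x to the leaf's tip, z up. It starts on the tray's floor, cornerwise, the grip's end in a corner: fingers fit beside only the grip's front 30 mm.
- feeler_tip (a point): Middle of the leaf's free end, 2 mm above the feeler's underside, 80 mm ahead of feeler_center.
- feeler_butt (a point): Middle of the end face of the orange grip, 6 mm above the underside, 80 mm behind feeler_center. For the gap the feeler must be held by the last 30 mm of the grip (the rails leave fingers no room further up), so it has to be put down first and taken again there; laid along the middle of the tray its end is free.
- gap (a point): Point on the spreader's bed under the blade's edge, 24 mm above the worktop; x: the way the leaf is slid in, z up. White spreader, 130 mm wide, fixed; its flat bed runs from x = -90 to +45 mm. Rails 14 high, 8 wide, centred at y = +-30, from x = -90 to -13. Bridge: posts at y = +-36 to +-54, x = +-15; crossbeam 112 wide, x = +-20, 40 to 52 mm above the bed; knob on top.
- blade_edge (a point): Middle of the lower edge of the steel doctor blade (58 mm wide, edge rounded), 1 mm before gap. Its height above gap is the gap: 5.5 to 9 mm at the start; the leaf is 4 mm. The holder is sprung: pushed from below, the blade yields up to 6 mm, at about 5 N plus 2 N a mm, and drops back when the leaf is gone, so the gap left is the leaf less what the leaf had lifted the blade.
- gap_knob (a joint): Angle of the black knob, rad, growing clockwise seen from above, 0 to 2.6. Each radian clockwise lowers the blade 4 mm; it stays where it is left (friction about 0.08 N m). The blade is clamped in its holder a little differently each time, so the angle alone does not tell the gap.
- knob_grip (a point): On the knob's axis, 77 mm above gap, at the middle height of its upright grip bar: 32 mm long, 12 wide; it rises 12 mm above this point and reaches 14 mm below it, down to a round skirt of radius 16 mm. x runs along the bar and turns with the knob.
- tray: Stamped steel instrument tray, 123 x 203 x 19 mm, fixed; origin at the centre of its underside, y along its long side, floor 2 mm thick. Inside it measures 106 x 186 mm between rims 18 mm high.
- feeler: The same feeler; origin 6 mm below feeler_center, same axes.
- doctor_blade: The steel doctor blade in its sprung holder.
- amber_bottle: Bystander: brown bottle with a blue cap, 62 mm wide, 139 tall, loose, right of the bridge; origin at the centre of its underside.
- dropper: Bystander: small brown dropper bottle, 37 mm wide, 88 tall, loose, left of the bridge; origin at the centre of its underside.
- slide_box: Bystander: blue slide box, 68 x 98 x 30 mm, loose, left of the spreader; origin at the centre of its underside.
- petri_dish: Bystander: petri dish, 59 mm wide, 15 high, loose, at the tray's right-hand end; origin at the centre of its underside.
Not all that is in view belongs to the job. Of the things that look like the feeler, take the one that is farthest to the robot's right at the start.

How it is judged:
On the way, in this order (a step that is already met when the one before it is completed fails the run):
1. the leaf lies flat on the bed, between the rails, its tip at least 28 mm behind the blade, before the blade nips it (y of feeler_tip in the frame of gap between -0.024 and 0.024 m and z of feeler_tip in the frame of gap below 0.008 m and angle between feeler_center's own z axis and vertical below 0.08 rad and x of feeler_tip in the frame of gap above 0.028 m and contact force between feeler and doctor_blade below 0.5 N), for 0.2 s.
2. with the feeler let go, the blade has been lowered on to the leaf and presses on it with at least 1 N (y of feeler_tip in the frame of gap between -0.024 and 0.024 m and z of feeler_tip in the frame of gap below 0.008 m and angle between feeler_center's own z axis and vertical below 0.08 rad and contact force between the fingers and feeler below 0.2 N and x of feeler_tip in the frame of gap above 0.022 m and contact force between feeler and doctor_blade above 1 N), for 0.2 s.
3. the leaf is drawn back under the blade's drag: its tip is less than 18 mm behind the blade and the blade still presses on it with 1 to 20 N (y of feeler_tip in the frame of gap between -0.024 and 0.024 m and z of feeler_tip in the frame of gap below 0.008 m and angle between feeler_center's own z axis and vertical below 0.08 rad and x of feeler_tip in the frame of gap between -0.002 and 0.018 m and contact force between feeler and doctor_blade between 1 and 20 N), for 0.04 s.
At the end, for the whole second after the job is handed in: The gap (blade edge above the bed, nothing in it) is between 2.4 and 4.2 mm, and the feeler lies flat (within 0.06 rad) and at rest on the tray's floor, its middle within 50 mm of the tray's centre across it and 60 mm along it (z of blade_edge in the frame of gap between 0.0024 and 0.0042 m and x of feeler_center in the frame of tray between -0.05 and 0.05 m and y of feeler_center in the frame of tray between -0.06 and 0.06 m and z of feeler_center in the frame of tray below 0.013 m and angle between feeler_center's own z axis and vertical below 0.06 rad and linear speed of feeler below 0.01 m/s); the robot touches nothing.
It fails at once if the amber glass bottle is shifted by more than 25 mm or tipped (distance of amber_bottle from where it was at the start of the episode above 0.025 m or angle between amber_bottle's own z axis and vertical above 0.25 rad).
It fails at once if the dropper bottle is shifted by more than 25 mm or tipped (distance of dropper from where it was at the start of the episode above 0.025 m or angle between dropper's own z axis and vertical above 0.25 rad).
It fails at once if the slide box is shifted by more than 25 mm or tipped (distance of slide_box from where it was at the start of the episode above 0.025 m or angle between slide_box's own z axis and vertical above 0.25 rad).
It fails at once if the petri dish is shifted by more than 25 mm or tipped (distance of petri_dish from where it was at the start of the episode above 0.025 m or angle between petri_dish's own z axis and vertical above 0.25 rad).
It fails at once if the blade is forced: more than 30 N between feeler and blade (contact force between feeler and doctor_blade above 30 N).
It also fails if it takes over 72 s, if anything falls off the work surface, if the arm or the gripper's body presses on something with over 40 N, if the wrist force passes 120 N, or if a joint passes its speed limit or range.

## Working session

There is one attempt and no reset: what is moved stays moved. The work goes in short steps, Python scripts to look and compute and a tool call to move; the robot and the scene stay as the last step left them, time stands still between calls to the robot, and variables do not carry over. Pictures are saved under pics/ and viewed, and the job is handed in when it is done.

Besides the shell and the picture viewer there is one more tool, called after "Emit:" as name([rows], argument=value, ...), one row to a line, values as JSON. jog_arm: Moves the arm, as the interface text tells. Its arguments: {"type":"object","properties":{"targets":{"type":"array"},"jaw":{"type":"number"},"grip_force":{"type":"number"}},"required":["targets"]}

```bash
ls; mkdir -p pics; python3 - <<'E'
from plant import env
import cv2
print(env.get_obs())
for n in ["scene","top","wrist"]:
    i=env.camera_info(n); print(n,i)
    im=env.get_image(n); cv2.imwrite(f"pics/{n}0.png",im[:,:,::-1])
E
```

```text
pics
{'time': 0.0, 'joint_pos': array([-1.28677811e+00,  4.87300783e-02,  9.76060974e-02,  1.62198611e+00,
        3.18610076e-06,  1.44299916e+00]), 'dq': array([ 5.45238633e-05,  9.05685933e-04, -2.82814810e-04, -2.39728552e-05,
       -6.22561641e-04,  8.91760175e-04]), 'joint_torque': array([ 6.58644385e-04, -3.38783884e+01,  3.20013750e+01,  2.03290401e-02,
       -1.46844341e-04,  1.12680937e-06]), 'eef_pos': array([ 0.20996472, -0.48053059,  0.23013204]), 'tool_rot': array([ 8.36741212e-01, -5.47597302e-01, -8.78343665e-04, -7.52924483e-04]), 'ft_force': array([-0.41204433, -1.21568204,  0.94461221]), 'ft_torque': array([ 0.05257061,  0.04608033, -0.01577833]), 'width': 0.08572137077114463}
scene {'fx': 439.6462249177102, 'fy': 439.6462249177102, 'cx': 319.1307520260131, 'cy': 199.20088512156255, 'rvec': array([ 0.82669569, -2.268644  ,  1.39239311]), 'tvec': array([0.38809964, 0.24130456, 1.18964708])}
top {'fx': 425.0935325190493, 'fy': 425.0935325190493, 'cx': 325.6151071750659, 'cy': 199.47138192673782, 'rvec': array([ 2.19574306, -2.15692332,  0.11784313]), 'tvec': array([-0.0466917 ,  0.54338574,  1.39356571])}
wrist {'fx': 343.63390801832776, 'fy': 343.63390801832776, 'cx': 320.047521787202, 'cy': 206.17573238758996, 'rvec': array([-2.39111502,  1.5625497 ,  0.26053348]), 'tvec': array([-0.52336773, -0.04236942,  0.38160777])}
```

View pics/scene0.png

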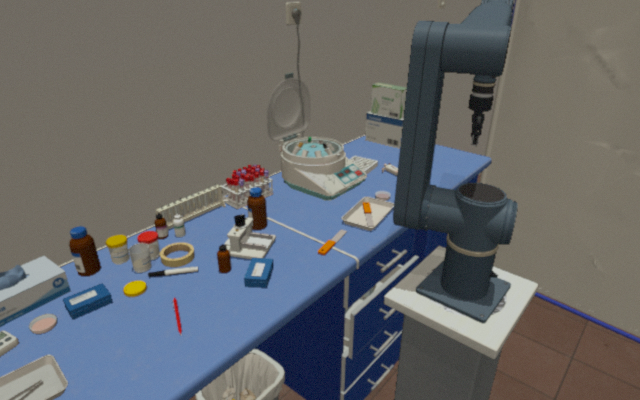

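View pics/top0.png

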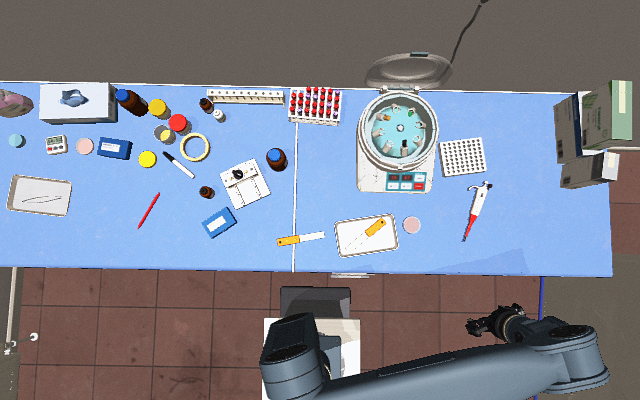

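View pics/wrist0.png

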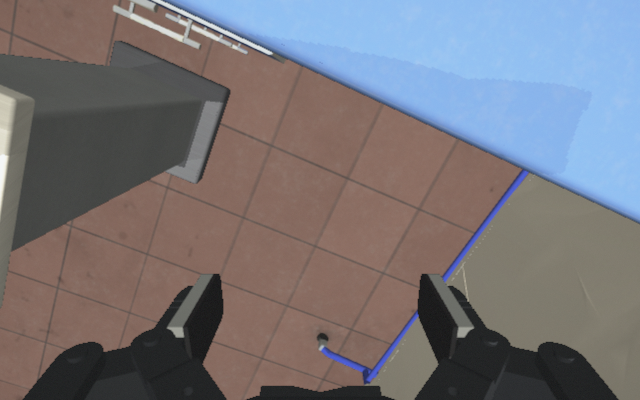

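```bash
cat > h.py <<'E'
from plant import env
import cv2, numpy as np
from scipy.spatial.transform import Rotation as R
def cam(n):
    i=env.camera_info(n); K=np.array([[i['fx'],0,i['cx']],[0,i['fy'],i['cy']],[0,0,1]])
    return K,np.array(i['rvec'],float),np.array(i['tvec'],float)
def back(c,uv,z):
    K,r,t=c; Rm=R.from_rotvec(r).as_matrix(); o=-Rm.T@t
    out=[]
    for (u,v) in np.atleast_2d(uv):
        d=Rm.T@np.linalg.inv(K)@np.array([u,v,1.]); s=(z-o[2])/d[2]; out.append(o+s*d)
    return np.array(out)
def proj(c,P):
    K,r,t=c; return cv2.projectPoints(np.atleast_2d(np.array(P,float)),r,t,K,None)[0][:,0]
def snap(n,f):
    c=cam(n); im=env.get_image(n)[:,:,::-1].copy(); cv2.imwrite(f,im); return c,im
def crop(im,x0,y0,x1,y1,s,f):
    cv2.imwrite(f,cv2.resize(im[y0:y1,x0:x1],None,fx=s,fy=s,interpolation=cv2.INTER_CUBIC))
E
python3 - <<'E'
from h import *
im=cv2.imread('pics/top0.png')
crop(im,190,140,430,270,3.3,'pics/c0.png')
c=cam('top'); np.set_printoptions(precision=4,suppress=True)
for n,p,z in [('tray',(366,235),0),('grip',(376,227),.01),('knob',(238,174),.1),('spreader corner',(222,168),.024),('amber',(277,159),.14),('dropper',(207,192),.08),('box',(219,222),.03),('petri',(411,225),.01),('centrifuge',(395,190),0)]:
    print(n,back(c,p,z)[0])
E
```

```text
tray [ 0.4286 -0.1759  0.    ]
grip [ 0.4559 -0.2083  0.01  ]
knob [0.6132 0.2436 0.1   ]
spreader corner [0.6443 0.3132 0.024 ]
amber [0.6562 0.1169 0.14  ]
dropper [0.556  0.3447 0.08  ]
box [0.4625 0.3143 0.03  ]
petri [ 0.4647 -0.3263  0.01  ]
centrifuge [ 0.5836 -0.2739  0.    ]
```

View pics/c0.png

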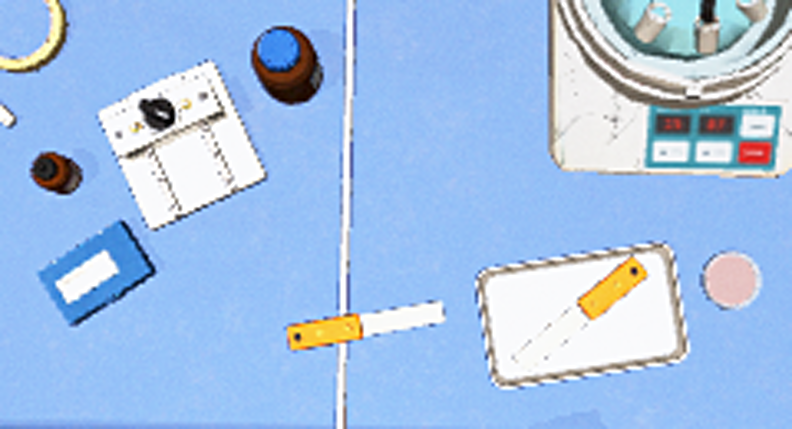

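Two things look like the feeler: one lying on the worktop at top (300,239) and one in the tray at top (365,233). The tray one is farther right (smaller y) and lies cornerwise with its grip in a corner, so it fits the description. I'll confirm it in a wrist close-up on the way.

```bash
python3 - <<'E'
from h import *
np.set_printoptions(precision=4,suppress=True)
o=env.get_obs(); K,r,t=cam('wrist'); Rc=R.from_rotvec(r).as_matrix().T; C=Rc@(-t)
T=R.from_quat(o['tool_rot']).as_matrix()
print('cam in tool',T.T@(C-o['eef_pos'])); print('cam axes in tool\n',T.T@Rc)
print('T',T)
c=cam('top')
uv=[(385,219),(346,248),(366,232)]
print(back(c,uv,.01))
# tool shift to (0.43,-0.20,0.30)
print(T.T@(np.array([0.43,-0.20,0.27])-o['eef_pos']))
E
```

```text
cam in tool [-0.0009 -0.0834 -0.1438]
cam axes in tool
 [[ 1.      0.0009  0.0009]
 [-0.0011  0.9466  0.3224]
 [-0.0005 -0.3224  0.9466]]
T [[ 0.4002 -0.9164 -0.0005]
 [-0.9164 -0.4002  0.0018]
 [-0.0018 -0.0002 -1.    ]]
[[ 0.4833 -0.2385  0.01  ]
 [ 0.3839 -0.1082  0.01  ]
 [ 0.4385 -0.1747  0.01  ]]
[-0.1692 -0.314  -0.0392]
```

```bash
cat >> h.py <<'E'
np.set_printoptions(precision=4,suppress=True)
def pose():
    o=env.get_obs(); T=R.from_quat(o['tool_rot']).as_matrix()
    return o,np.array(o['eef_pos']),T
def yaw(T): return np.degrees(np.arctan2(T[1,0],T[0,0]))
def plan(p1,dyaw=0,n=8,pos=None,T=None,hold=0):
    """dyaw: world yaw change deg (ccw from above). rows for n steps"""
    o,p,T0=pose()
    if pos is not None: p=np.array(pos,float)
    if T is not None: T0=T
    p1=np.array(p1,float); w=round(-np.radians(dyaw)/n,3)
    rows=[]
    T=T0.copy()
    for k in range(n):
        d=(p1-p)/(n-k); s=np.round(T.T@d,4)
        rows.append([s.tolist(),w]); p=p+T@s; T=T@R.from_rotvec([0,0,w]).as_matrix()
    rows+= [[[0,0,0],0]]*(8-n)
    print(str(rows).replace(' ','')); print('end',p,'yaw',yaw(T), 'from yaw',yaw(T0)); return p,T
def st():
    o,p,T=pose(); print('t',round(o['time'],2),'p',p,'yaw',round(yaw(T),2),'tilt',np.degrees(np.arccos(-T[2,2])).round(2),'f',o['ft_force'],'tq',o['ft_torque'],'w',round(o['width'],4),'q',o['joint_pos'])
E
python3 - <<'E'
from h import *
st()
p,T=plan([0.40,-0.22,0.26],84)
E
```

```text
t 0.15 p [ 0.21   -0.4807  0.2304] yaw -66.41 tilt 0.11 f [-0.156  -0.0182 -0.3984] tq [-0.0065 -0.0197 -0.0088] w 0.0852 q [-1.2868  0.0486  0.098   1.622  -0.      1.443 ]
[[[-0.0204,-0.0348,-0.0037],np.float64(-0.183)],[[-0.0137,-0.0379,-0.0037],np.float64(-0.183)],[[-0.0065,-0.0398,-0.0036],np.float64(-0.183)],[[0.0008,-0.0403,-0.0037],np.float64(-0.183)],[[0.0081,-0.0395,-0.0036],np.float64(-0.183)],[[0.0152,-0.0374,-0.0037],np.float64(-0.183)],[[0.0217,-0.034,-0.0036],np.float64(-0.183)],[[0.0276,-0.0294,-0.0037],np.float64(-0.183)]]
end [ 0.4  -0.22  0.26] yaw 17.47336988861941 from yaw -66.40763817422832
```

Emit:
jog_arm([
  [[-0.02,-0.035,-0.004],-0.183],
  [[-0.014,-0.038,-0.004],-0.183],
  [[-0.006,-0.04,-0.004],-0.183],
  [[0.001,-0.04,-0.004],-0.183],
  [[0.008,-0.04,-0.004],-0.183],
  [[0.015,-0.037,-0.004],-0.183],
  [[0.022,-0.034,-0.004],-0.183],
  [[0.028,-0.029,-0.004],-0.183],
], jaw=0.4)

```text
time: 1.15
eef_pos: [0.3999, -0.2105, 0.2595]
tool_rot: [0.986, 0.169, -0.001, -0.004]
ft_force: [0.0, -0.4, 0.3]
width: 0.0511
```

```bash
python3 - <<'E'
from h import *
st()
snap('wrist','pics/w1.png')
st()
E
```

```text
t 1.15 p [ 0.3999 -0.2105  0.2595] yaw 19.45 tilt 0.49 f [ 0.0379 -0.3821  0.27  ] tq [ 0.0149 -0.0423 -0.0012] w 0.0511 q [-0.6361 -0.1245 -0.0119  1.6909  0.0041  0.5952]
t 1.2 p [ 0.4022 -0.2068  0.2602] yaw 19.94 tilt 0.66 f [ 1.6244  2.8053 -0.5026] tq [ 0.1938 -0.0399 -0.0452] w 0.0512 q [-0.6298 -0.1246 -0.0106  1.6917  0.0091  0.593 ]
```

View pics/w1.png

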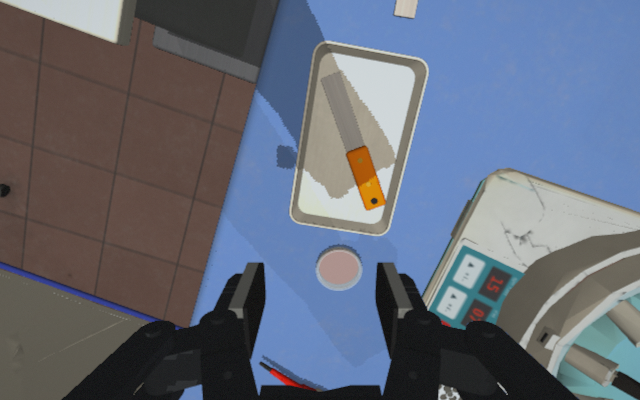

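```bash
python3 - <<'E'
from h import *
im=cv2.imread('pics/w1.png'); crop(im,270,30,450,270,2.5,'pics/w1c.png')
E
```

```text
(no output)
```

View pics/w1c.png

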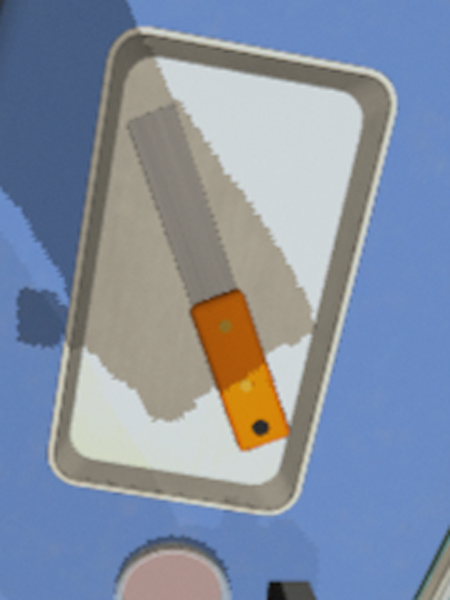

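```bash
python3 - <<'E'
from h import *
st(); c,im=snap('wrist','pics/w2.png'); st()
import pickle; pickle.dump(c,open('c2.pkl','wb'))
hsv=cv2.cvtColor(im,cv2.COLOR_BGR2HSV)
m=cv2.inRange(hsv,(5,150,60),(25,255,255)); m[250:]=0
n,l,s,ce=cv2.connectedComponentsWithStats(m); k=1+np.argmax(s[1:,4]); print(s[k])
pts=np.argwhere(l==k)[:,::-1].astype(np.float32)
b=cv2.boxPoints(cv2.minAreaRect(pts)); print(b); W=back(c,b,.014);print(W); 
for i in range(4): print(np.linalg.norm(W[i]-W[i-1]))
crop(im,270,10,450,250,2.5,'pics/w2c.png')
E
```

```text
t 1.2 p [ 0.4022 -0.2068  0.2602] yaw 19.94 tilt 0.66 f [ 1.6244  2.8053 -0.5026] tq [ 0.1938 -0.0399 -0.0452] w 0.0512 q [-0.6298 -0.1246 -0.0106  1.6917  0.0091  0.593 ]
t 1.25 p [ 0.4009 -0.209   0.26  ] yaw 19.5 tilt 0.51 f [ 0.6089 -0.9577 -0.7414] tq [-0.0158 -0.0149  0.0054] w 0.0511 q [-0.633  -0.1246 -0.011   1.6913  0.0057  0.5975]
[ 342  149   39   64 1283]
[[341.2 154.6]
 [361.6 147.8]
 [381.1 206.3]
 [360.7 213.1]]
[[ 0.4208 -0.1834  0.014 ]
 [ 0.4398 -0.1682  0.014 ]
 [ 0.4882 -0.2251  0.014 ]
 [ 0.4685 -0.2414  0.014 ]]
0.07508497957520141
0.024271642509328346
0.07464676428619833
0.02563985634881499
```

View pics/w2c.png

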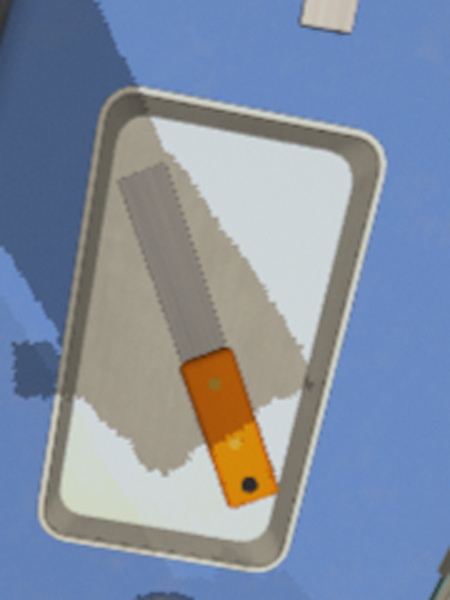

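```bash
python3 - <<'E'
from h import *
import pickle; c=pickle.load(open('c2.pkl','rb'))
f=lambda a:np.array(a)/2.5+np.array([270,10])
def X(a,b,c,d):
    l1=np.cross([*a,1],[*b,1]);l2=np.cross([*c,1],[*d,1]);x=np.cross(l1,l2);return x[:2]/x[2]
L=((101,110),(41,520));Rr=((386,160),(288,555));T=((130,87),(365,128));B=((60,545),(255,572))
co=[f(X(*L,*T)),f(X(*Rr,*T)),f(X(*Rr,*B)),f(X(*L,*B))]
W=back(c,co,.019);print(W,W.mean(0))
for i in range(4): print(np.linalg.norm(W[i]-W[i-1]))
d=W[0]-W[3]; print('long dir',np.degrees(np.arctan2(d[1],d[0]))); d=W[1]-W[2];print(np.degrees(np.arctan2(d[1],d[0])))
print('tip',back(c,[f((118,181)),f((165,163))],.006).mean(0))
cen=W.mean(0); th=np.radians(97)
th=np.arctan2(*( (W[0]-W[3])/1+(W[1]-W[2]))[[1,0]]); ly=np.array([np.cos(th),np.sin(th)]); lx=np.array([ly[1],-ly[0]])
for q in [(0.4784,-.2333),(.438,-.185),(0.469,-0.159),(0.407,-0.211)]: print(q,lx@(np.array(q)-cen[:2]),ly@(np.array(q)-cen[:2]))
E
```

```text
[[ 0.3509 -0.0861  0.019 ]
 [ 0.4699 -0.063   0.019 ]
 [ 0.5064 -0.2634  0.019 ]
 [ 0.3881 -0.2872  0.019 ]] [ 0.4288 -0.1749  0.019 ]
0.20453408728446548
0.12116748664240838
0.20368526326703507
0.12067400352311948
long dir 100.46370927319249
100.32181651390987
tip [ 0.377  -0.1126  0.006 ]
(0.4784, -0.2333) 0.0382289046744029 -0.06634858531358494
(0.438, -0.185) 0.007204911505575256 -0.01155294818926147
(0.469, -0.159) 0.04238665275092267 0.00842816997127747
(0.407, -0.211) -0.02797682973977221 -0.031534066349800396
```

```bash
sed -i 's/w=round(-np.radians(dyaw)\/n,3)/w=float(round(-np.radians(dyaw)\/n,3))/; s/np.round(T.T@d,4)/np.round(T.T@d,3)/' h.py; python3 - <<'E'
from h import *
p,T=plan([0.438,-0.185,0.20],84)
E
```

```text
[[[0.005,-0.001,0.008],-0.183],[[0.006,-0.0,0.007],-0.183],[[0.005,0.001,0.008],-0.183],[[0.005,0.002,0.007],-0.183],[[0.005,0.003,0.008],-0.183],[[0.004,0.003,0.007],-0.183],[[0.004,0.004,0.008],-0.183],[[0.003,0.005,0.007],-0.183]]
end [ 0.438  -0.1852  0.2001] yaw 103.37759706378189 from yaw 19.496399167507864
```

Emit:
jog_arm([
  [[0.005,-0.001,0.008],-0.183],
  [[0.006,0,0.007],-0.183],
  [[0.005,0.001,0.008],-0.183],
  [[0.005,0.002,0.007],-0.183],
  [[0.005,0.003,0.008],-0.183],
  [[0.004,0.003,0.007],-0.183],
  [[0.004,0.004,0.008],-0.183],
  [[0.003,0.005,0.007],-0.183],
], jaw=0.53)

```text
time: 2.25
eef_pos: [0.4353, -0.1873, 0.1954]
tool_rot: [0.607, 0.795, 0.001, -0.006]
ft_force: [0.4, -0.5, 0.1]
width: 0.0401
```

```bash
python3 - <<'E'
from h import *
st()
c,im=snap('wrist','pics/w3.png')
import pickle; pickle.dump(c,open('c3.pkl','wb'))
p,T=plan([0.438,-0.185,0.10],84)
E
```

```text
t 2.25 p [ 0.4353 -0.1873  0.1954] yaw 105.22 tilt 0.65 f [ 0.3976 -0.4961  0.0943] tq [-0.0381 -0.1075  0.0073] w 0.0401 q [-0.5497 -0.0784 -0.097   1.5633  0.0025 -0.8154]
[[[-0.0,0.0,0.012],-0.183],[[-0.0,0.001,0.012],-0.183],[[-0.0,0.0,0.012],-0.183],[[-0.0,0.0,0.012],-0.183],[[-0.0,0.0,0.012],-0.183],[[-0.001,0.0,0.011],-0.183],[[-0.001,0.001,0.012],-0.183],[[-0.001,0.0,0.011],-0.183]]
end [ 0.4385 -0.1851  0.1003] yaw -170.64762473532537 from yaw 105.46696362520052
```

View pics/w3.png

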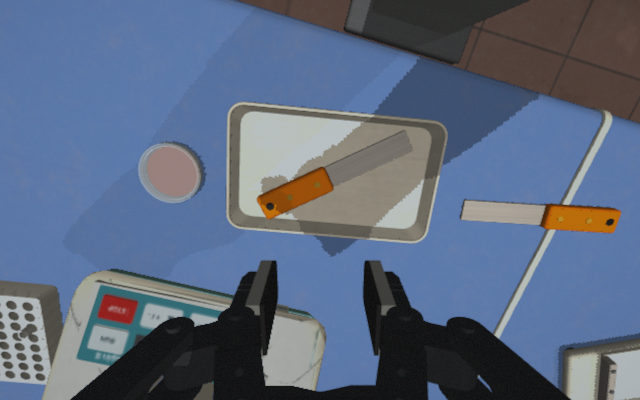

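The tray feeler runs from its butt at (268,206) to its tip at (408,138). The decoy on the worktop, (462,210) to (618,218), lies toward +y, to the left. The tray one is the target.

Emit:
jog_arm([
  [[0,0,0.012],-0.183],
  [[0,0.001,0.012],-0.183],
  [[0,0,0.012],-0.183],
  [[0,0,0.012],-0.183],
  [[0,0,0.012],-0.183],
  [[-0.001,0,0.011],-0.183],
  [[-0.001,0.001,0.012],-0.183],
  [[-0.001,0,0.011],-0.183],
])

```text
time: 3.3
eef_pos: [0.4348, -0.1896, 0.0966]
tool_rot: [-0.086, 0.996, 0.004, -0.006]
ft_force: [1.1, -0.7, -0.5]
width: 0.04
```

```bash
python3 - <<'E'
from h import *
st()
c,im=snap('wrist','pics/w4.png')
hsv=cv2.cvtColor(im,cv2.COLOR_BGR2HSV)
m=cv2.inRange(hsv,(5,150,60),(25,255,255))
n,l,s,ce=cv2.connectedComponentsWithStats(m); 
for k in range(1,n):
  if s[k,4]>300:
    pts=np.argwhere(l==k)[:,::-1].astype(np.float32)
    b=cv2.boxPoints(cv2.minAreaRect(pts)); W=back(c,b,.014);print(s[k],b.tolist(),W)
st()
E
```

```text
t 3.3 p [ 0.4348 -0.1896  0.0966] yaw -170.1 tilt 0.88 f [ 1.0678 -0.7379 -0.4841] tq [-0.0322 -0.0036  0.0237] w 0.04 q [-0.5524 -0.0536 -0.2704  1.3693 -0.0003 -2.2959]
[ 249  129   86  106 3879] [[247.31605529785156, 147.38632202148438], [279.4252624511719, 126.3146743774414], [338.99932861328125, 217.09420776367188], [306.8901062011719, 238.16586303710938]] [[ 0.4886 -0.2262  0.014 ]
 [ 0.4697 -0.2432  0.014 ]
 [ 0.42   -0.1883  0.014 ]
 [ 0.4397 -0.1684  0.014 ]]
t 3.35 p [ 0.4339 -0.189   0.0949] yaw -169.87 tilt 1.04 f [-0.9577  0.4971 -1.9534] tq [ 0.0333 -0.0278 -0.0005] w 0.0399 q [-0.5525 -0.0524 -0.2728  1.3685 -0.0003 -2.2999]
```

View pics/w4.png

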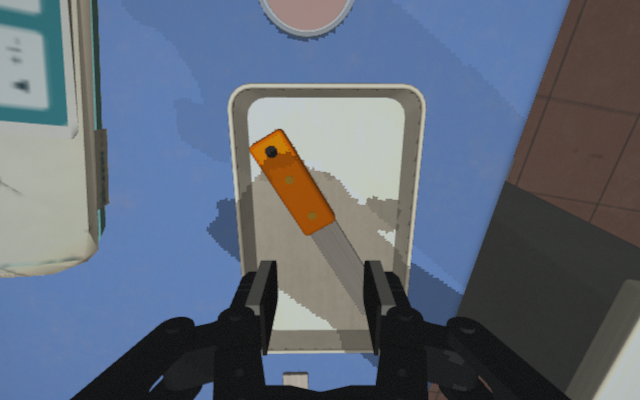

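```bash
python3 - <<'E'
from h import *
p,T=plan([0.4386,-0.187,0.055],30.4,5)
E
```

```text
[[[-0.001,0.0,0.008],-0.106],[[-0.001,0.0,0.008],-0.106],[[-0.001,-0.0,0.008],-0.106],[[-0.001,-0.0,0.008],-0.106],[[-0.002,-0.001,0.008],-0.106],[[0,0,0],0],[[0,0,0],0],[[0,0,0],0]]
end [ 0.4392 -0.1871  0.0548] yaw -139.50891797644186 from yaw -169.87392545818454
```

Emit:
jog_arm([
  [[-0.001,0,0.008],-0.106],
  [[-0.001,0,0.008],-0.106],
  [[-0.001,0,0.008],-0.106],
  [[-0.001,0,0.008],-0.106],
  [[-0.001,-0.001,0.008],-0.106],
  [[0,0,0],0],
  [[0,0,0],0],
  [[0,0,0],0],
])

```text
time: 4.35
eef_pos: [0.4361, -0.1909, 0.0547]
tool_rot: [-0.333, 0.943, 0.007, -0.007]
ft_force: [-0.0, -0.0, 1.3]
width: 0.04
```

```bash
python3 - <<'E'
from h import *
st(); o,p,T=pose(); print(T)
p,T=plan([0.4386,-0.187,0.0055],39.5-(yaw(T)+180)+1,6)
E
```

```text
t 4.35 p [ 0.4361 -0.1909  0.0547] yaw -141.04 tilt 1.13 f [-0.0134 -0.0043  1.2585] tq [-0.0474 -0.0016  0.014 ] w 0.04 q [-0.552  -0.0203 -0.323   1.2877 -0.0024 -2.8027]
[[-0.7775 -0.6286 -0.018 ]
 [-0.6288  0.7775  0.0083]
 [ 0.0088  0.0177 -0.9998]]
[[[-0.001,0.0,0.008],-0.004],[[-0.001,0.0,0.008],-0.004],[[-0.001,0.0,0.008],-0.004],[[-0.001,0.0,0.008],-0.004],[[-0.0,0.0,0.009],-0.004],[[-0.001,0.001,0.008],-0.004],[[0,0,0],0],[[0,0,0],0]]
end [ 0.4384 -0.1866  0.0057] yaw -139.66250394605635 from yaw -141.03743453739128
```

Emit:
jog_arm([
  [[-0.001,0.001,0.008],-0.004],
  [[-0.001,0,0.008],-0.004],
  [[-0.001,0,0.008],-0.004],
  [[-0.001,0,0.008],-0.004],
  [[-0.001,0,0.009],-0.004],
  [[-0.001,0.001,0.009],-0.004],
  [[0,0,0],0],
  [[0,0,0],0],
])

```text
time: 5.35
eef_pos: [0.4387, -0.1845, 0.001]
tool_rot: [-0.345, 0.939, 0.007, -0.007]
ft_force: [0.0, -0.0, 0.2]
width: 0.0402
```

```bash
python3 - <<'E'
from h import *
st(); o,p,T=pose(); print(T)
c,im=snap('wrist','pics/w5.png')
E
```

```text
t 5.35 p [ 0.4387 -0.1845  0.001 ] yaw -139.68 tilt 1.15 f [ 0.0121 -0.0155  0.1899] tq [ 0.0103 -0.0647  0.0197] w 0.0402 q [-0.5378  0.0246 -0.3901  1.176  -0.0022 -2.8122]
[[-0.7624 -0.6469 -0.0182]
 [-0.6471  0.7624  0.0084]
 [ 0.0085  0.0182 -0.9998]]
```

View pics/w5.png

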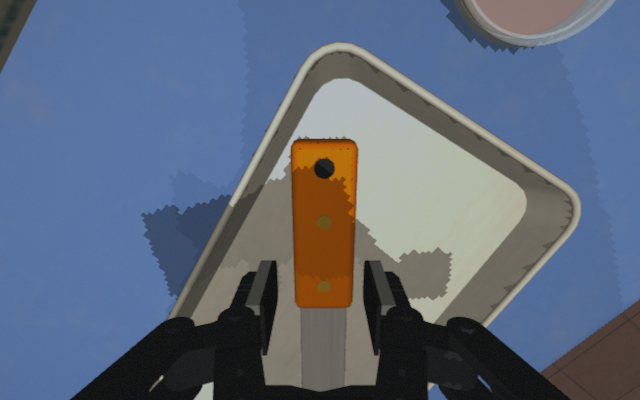

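Emit:
jog_arm([
  [[0,0,-0.003],0],
  [[0,0,0],0],
  [[0,0,0],0],
  [[0,0,0],0],
  [[0,0,0],0],
  [[0,0,0],0],
  [[0,0,0],0],
  [[0,0,0],0],
], jaw=1, grip_force=60)

```text
time: 6.4
eef_pos: [0.4383, -0.1847, 0.0044]
tool_rot: [-0.344, 0.939, 0.007, -0.007]
ft_force: [-0.1, 1.0, -0.2]
width: 0.0243
```

```bash
python3 - <<'E'
from h import *
st(); o,p,T=pose(); print(T)
plan([p[0],p[1],0.10],0,4)
E
```

```text
t 6.4 p [ 0.4383 -0.1847  0.0044] yaw -139.7 tilt 1.17 f [-0.1065  1.0409 -0.2274] tq [ 0.0212  0.0674 -0.0083] w 0.0243 q [-0.5381  0.0211 -0.3864  1.1836 -0.0027 -2.8121]
[[-0.7626 -0.6465 -0.0188]
 [-0.6467  0.7627  0.0081]
 [ 0.0091  0.0184 -0.9998]]
[[[0.0,0.0,-0.024],-0.0],[[0.0,0.001,-0.024],-0.0],[[0.0,0.0,-0.024],-0.0],[[0.001,0.001,-0.024],-0.0],[[0,0,0],0],[[0,0,0],0],[[0,0,0],0],[[0,0,0],0]]
end [ 0.4381 -0.1846  0.1005] yaw -139.70101480196294 from yaw -139.70101480196294
```

```bash
python3 - <<'E'
from h import *
c=cam('top')
f=lambda a:np.array(a)/3.3+np.array([190,140])
co=[f(a) for a in [(98,115),(210,60),(268,178),(155,230)]]
W=back(c,co,.024);print(W,W.mean(0))
for i in range(4): print(np.linalg.norm(W[i]-W[i-1]))
print('front edge',back(c,[(200,270),(300,272)],0))
print('decoy',back(c,[(277,240),(325,234)],0))
print('box',back(c,[f(a) for a in [(38,270),(125,222),(156,272),(72,325)]],0.03))
print('knob',back(c,f((158,112)),.113))
E
```

```text
[[0.6209 0.32   0.024 ]
 [0.6799 0.2082 0.024 ]
 [0.5597 0.1454 0.024 ]
 [0.5047 0.2577 0.024 ]] [0.5913 0.2328 0.024 ]
0.13178592625485552
0.12637756933182084
0.1356164204191199
0.12504449892011468
front edge [[0.3025 0.378  0.    ]
 [0.3014 0.0442 0.    ]]
decoy [[ 0.4066  0.1241  0.    ]
 [ 0.4296 -0.0372  0.    ]]
box [[0.4621 0.3719 0.03  ]
 [0.5118 0.2869 0.03  ]
 [0.4622 0.2539 0.03  ]
 [0.4078 0.3356 0.03  ]]
knob [[0.6114 0.2414 0.113 ]]
```

Emit:
jog_arm([
  [[0,0,-0.012],0],
  [[0,0,-0.024],0],
  [[0,0,-0.024],0],
  [[0,0,-0.024],0],
  [[0,0,-0.012],0],
  [[0,0,0],0.09],
  [[0,0,0],0.18],
  [[0,0,0],0.18],
])

```text
time: 7.4
eef_pos: [0.4419, -0.186, 0.1084]
tool_rot: [-0.12, 0.993, 0.004, -0.006]
ft_force: [-0.1, -0.3, -1.0]
width: 0.0238
```

```bash
python3 - <<'E'
from h import *
st(); o,p,T=pose(); print(T)
plan([0.416,0.197,0.09],117.6-(yaw(T)%360),8)
E
```

```text
t 7.4 p [ 0.4419 -0.186   0.1084] yaw -166.27 tilt 0.85 f [-0.1162 -0.3061 -1.0299] tq [-0.056   0.003  -0.0145] w 0.0238 q [-0.5374 -0.0455 -0.2389  1.3922 -0.0017 -2.3478]
[[-0.9713 -0.2373 -0.0135]
 [-0.2374  0.9714  0.0061]
 [ 0.0117  0.0091 -0.9999]]
[[[-0.008,0.047,0.003],0.166],[[-0.0,0.048,0.003],0.166],[[0.008,0.047,0.003],0.166],[[0.015,0.046,0.002],0.166],[[0.023,0.042,0.003],0.166],[[0.029,0.038,0.002],0.166],[[0.035,0.033,0.003],0.166],[[0.04,0.027,0.002],0.166]]
end [0.4163 0.197  0.0901] yaw 117.63949401774431 from yaw -166.26560397102887
```

Emit:
jog_arm([
  [[-0.008,0.047,0.003],0.166],
  [[0,0.048,0.003],0.166],
  [[0.008,0.047,0.003],0.166],
  [[0.015,0.046,0.002],0.166],
  [[0.023,0.042,0.003],0.166],
  [[0.029,0.038,0.002],0.166],
  [[0.035,0.033,0.003],0.166],
  [[0.04,0.027,0.002],0.166],
])

```text
time: 8.4
eef_pos: [0.4234, 0.1974, 0.0912]
tool_rot: [0.529, 0.849, 0.0, -0.005]
ft_force: [0.3, -0.8, -0.1]
width: 0.0239
```

```bash
python3 - <<'E'
from h import *
st(); o,p,T=pose(); print(T)
c,im=snap('wrist','pics/w6.png')
st()
E
```

```text
t 8.4 p [0.4234 0.1974 0.0912] yaw 116.15 tilt 0.57 f [ 0.3249 -0.7917 -0.0657] tq [-0.0544 -0.0315  0.0387] w 0.0239 q [ 0.2874 -0.0809 -0.307   1.3511  0.0076 -0.169 ]
[[-0.4407  0.8976 -0.0083]
 [ 0.8976  0.4408  0.0054]
 [ 0.0085 -0.0051 -1.    ]]
t 8.45 p [0.4227 0.203  0.0911] yaw 116.1 tilt 0.85 f [-0.5123  3.4423 -0.5401] tq [ 0.2802  0.0381 -0.0031] w 0.0237 q [ 0.2951 -0.0786 -0.305   1.3494  0.014  -0.1605]
```

View pics/w6.png

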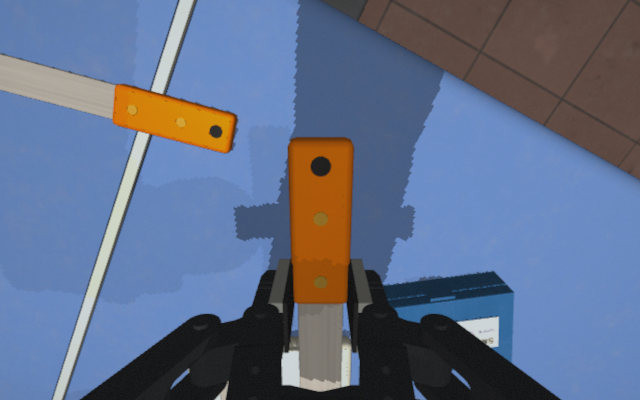

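```bash
python3 - <<'E'
from h import *
plan([0.414,0.193,0.006],1.5,7)
E
```

```text
[[[-0.001,-0.002,0.012],-0.004],[[-0.001,-0.002,0.012],-0.004],[[-0.001,-0.002,0.012],-0.004],[[-0.001,-0.002,0.012],-0.004],[[-0.001,-0.001,0.012],-0.004],[[-0.001,-0.002,0.013],-0.004],[[-0.0,-0.001,0.012],-0.004],[[0,0,0],0]]
end [0.4139 0.1933 0.0061] yaw 117.70490637677044 from yaw 116.10045613006469
```

Emit:
jog_arm([
  [[-0.001,-0.002,0.012],-0.004],
  [[-0.001,-0.002,0.012],-0.004],
  [[-0.001,-0.002,0.012],-0.004],
  [[-0.001,-0.002,0.012],-0.004],
  [[-0.001,-0.001,0.012],-0.004],
  [[-0.001,-0.002,0.011],-0.004],
  [[0,-0.001,0.007],-0.004],
  [[0,0,0],0],
])

```text
time: 9.45
eef_pos: [0.4117, 0.1893, 0.006]
tool_rot: [0.517, 0.856, 0.001, -0.008]
ft_force: [0.5, 0.6, -0.7]
width: 0.0242
```

```bash
python3 - <<'E'
from h import *
st(); o,p,T=pose(); print(T)
E
```

```text
t 9.45 p [0.4117 0.1893 0.006 ] yaw 117.78 tilt 0.92 f [ 0.4551  0.5901 -0.7018] tq [ 0.0731 -0.0199  0.0241] w 0.0242 q [ 0.2738 -0.053  -0.4561  1.1775  0.0127 -0.2111]
[[-0.466   0.8847 -0.0129]
 [ 0.8847  0.4661  0.0095]
 [ 0.0144 -0.007  -0.9999]]
```

Emit:
jog_arm([
  [[0,0,0.003],0],
  [[0,0,0],0],
  [[0,0,0],0],
  [[0,0,-0.02],0],
  [[0,0,-0.03],0],
  [[0,-0.025,0],0],
  [[0,-0.03,0],0],
  [[0,0,0],0],
], jaw=0.5)

```text
time: 10.45
eef_pos: [0.3662, 0.1641, 0.0585]
tool_rot: [0.516, 0.857, 0.004, -0.005]
ft_force: [0.5, -0.4, 1.2]
width: 0.0428
```

```bash
cat >> h.py <<'E'
def grip(c,im,z,area=800):
    hsv=cv2.cvtColor(im,cv2.COLOR_BGR2HSV)
    m=cv2.inRange(hsv,(5,150,60),(25,255,255))
    n,l,s,ce=cv2.connectedComponentsWithStats(m)
    for k in range(1,n):
      if s[k,4]>area:
        pts=np.argwhere(l==k)[:,::-1].astype(np.float32)
        b=cv2.boxPoints(cv2.minAreaRect(pts)); W=back(c,b,z)
        L=[np.linalg.norm(W[i]-W[i-1]) for i in range(4)]
        i=int(np.argmin(L[:2])) # short edge between i and i-1
        e1=(W[i]+W[i-1])/2; e2=(W[(i+2)%4]+W[(i+1)%4])/2
        d=e1-e2; print('grip ends',e1,e2,'len',L[0],L[1],'ang',np.degrees(np.arctan2(d[1],d[0])),b.tolist())
E
python3 - <<'E'
from h import *
st(); o,p,T=pose(); print(T)
c,im=snap('wrist','pics/w7.png'); grip(c,im,.012)
E
```

```text
t 10.45 p [0.3662 0.1641 0.0585] yaw 117.86 tilt 0.73 f [ 0.4919 -0.3901  1.1661] tq [ 0.0169 -0.0459 -0.004 ] w 0.0428 q [ 0.2437 -0.2496 -0.5202  1.3018  0.0126 -0.2425]
[[-0.4673  0.8841 -0.0046]
 [ 0.884   0.4673  0.0118]
 [ 0.0126  0.0015 -0.9999]]
grip ends [0.4108 0.0497 0.012 ] [0.3961 0.1235 0.012 ] len 0.07690017364262504 0.028706618331532364 ang -78.72201965705703 [[103.51543426513672, 233.72621154785156], [114.4832992553711, 191.4215850830078], [241.2236328125, 224.2801971435547], [230.25576782226562, 266.5848388671875]]
grip ends [0.3528 0.1589 0.012 ] [0.4198 0.1945 0.012 ] len 0.07579658925160417 0.02413601859762555 ang -152.0503571493814 [[300.0, 212.0], [341.0, 212.0], [341.0, 320.0], [300.0, 320.0]]
```

View pics/w7.png

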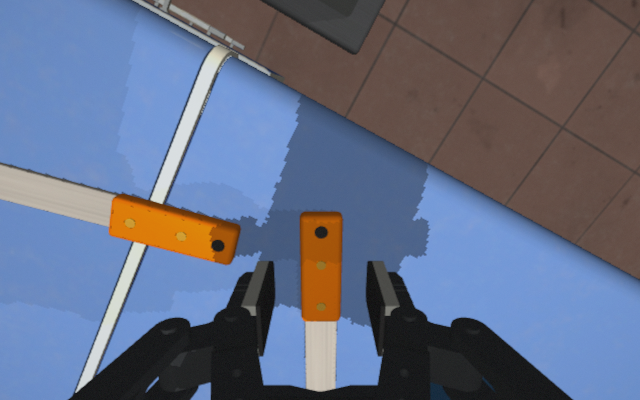

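```bash
python3 - <<'E'
from h import *
plan([0.605,0.241,0.19],0,7)
E
```

```text
[[[-0.006,0.035,-0.019],-0.0],[[-0.006,0.035,-0.019],-0.0],[[-0.006,0.035,-0.019],-0.0],[[-0.006,0.035,-0.018],-0.0],[[-0.006,0.035,-0.019],-0.0],[[-0.006,0.036,-0.018],-0.0],[[-0.006,0.035,-0.019],-0.0],[[0,0,0],0]]
end [0.605  0.2407 0.19  ] yaw 117.86569196363797 from yaw 117.86569196363797
```

Emit:
jog_arm([
  [[-0.006,0.02,-0.025],0],
  [[-0.006,0.035,-0.025],0],
  [[-0.006,0.035,-0.025],0],
  [[-0.006,0.035,-0.02],0],
  [[-0.006,0.037,-0.018],0],
  [[-0.006,0.037,-0.01],0],
  [[-0.006,0.036,-0.008],0],
  [[0,0.01,0],0],
])

```text
time: 11.5
eef_pos: [0.6192, 0.2466, 0.1918]
tool_rot: [0.516, 0.857, 0.008, -0.002]
ft_force: [-0.5, -0.2, -1.2]
width: 0.0425
```

```bash
python3 - <<'E'
from h import *
st(); o,p,T=pose(); print(T)
env.get_image('scene')
st(); c,im=snap('wrist','pics/w8.png')
st()
import pickle; pickle.dump(c,open('c8.pkl','wb'))
E
```

```text
t 11.5 p [0.6192 0.2466 0.1918] yaw 117.92 tilt 0.96 f [-0.4772 -0.1678 -1.2057] tq [-0.0574  0.0488 -0.0129] w 0.0425 q [ 0.2718  0.4132  0.4497  1.598   0.0138 -0.2153]
[[-0.4682  0.8836  0.0053]
 [ 0.8836  0.468   0.0158]
 [ 0.0115  0.0121 -0.9999]]
t 11.55 p [0.6194 0.2469 0.1912] yaw 117.93 tilt 0.98 f [1.1523 1.1365 0.8974] tq [-0.0201 -0.1028  0.0382] w 0.043 q [ 0.2721  0.4138  0.4494  1.5969  0.0141 -0.2152]
t 11.6 p [0.6179 0.2463 0.1911] yaw 117.94 tilt 0.9 f [-0.9501 -0.2239 -0.4745] tq [-0.0142 -0.0097 -0.0242] w 0.0428 q [ 0.272   0.4115  0.4462  1.598   0.0139 -0.2155]
```

View pics/w8.png

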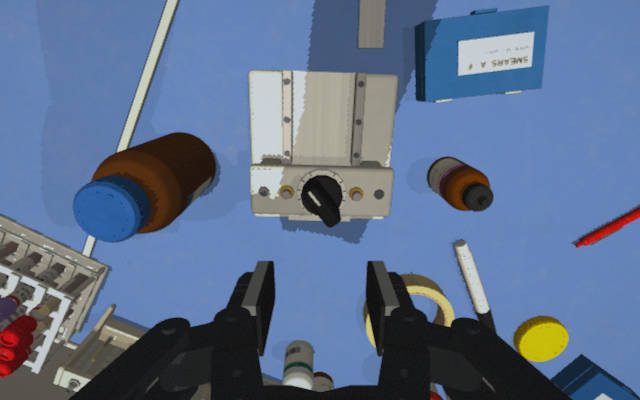

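```bash
python3 - <<'E'
from h import *
im=cv2.imread('pics/w8.png'); crop(im,235,60,410,240,3.3,'pics/w8c.png')
E
```

```text
(no output)
```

View pics/w8c.png

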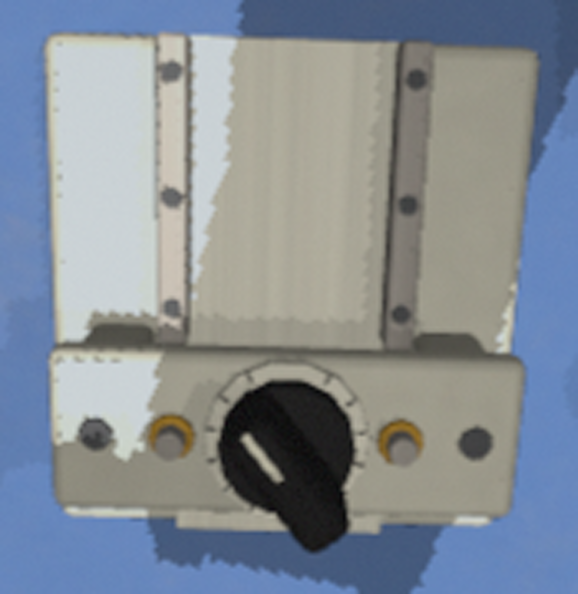

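```bash
python3 - <<'E'
from h import *
import pickle; from scipy.optimize import least_squares
c=pickle.load(open('c8.pkl','rb'))
f=lambda a:np.array(a)/3.3+np.array([235,60])
obs=[((48,36),(-90,-65,0)),((539,51),(-90,65,0)),((157,37),(-90,-34,14)),((187,37),(-90,-26,14)),((402,42),(-90,26,14)),((433,45),(-90,34,14)),
((50,350),(-20,-56,52)),((525,356),(-20,56,52)),((513,520),(20,56,52)),((60,516),(20,-56,52))]
U=np.array([f(a) for a,_ in obs]); M=np.array([b for _,b in obs])/1000
def W(q,M):
    x,y,t=q; return np.c_[x+np.cos(t)*M[:,0]-np.sin(t)*M[:,1],y+np.sin(t)*M[:,0]+np.cos(t)*M[:,1],.024+M[:,2]]
r=least_squares(lambda q:(proj(c,W(q,M))-U).ravel(),[.611,.243,.48],loss='soft_l1')
print(r.x[:2],np.degrees(r.x[2])); print(((proj(c,W(r.x,M))-U)).round(1))
# knob: axis top of bar z= .024+.089, bar line
print('knob axis mid proj',(proj(c,W(r.x,np.array([[0,0,.089],[0,0,.063]])))-[235,60])*3.3)
a=back(c,[f((247,437)),f((278,480))],.113); d=a[1]-a[0]; print('white mark',a,np.degrees(np.arctan2(d[1],d[0])))
b=back(c,[f((325,535)),f((318,552))],.113); print(b)
E
```

```text
[0.6142 0.2487] 26.72061854775003
[[-3.1 -0.2]
 [ 2.5 -1. ]
 [-0.7 -0.1]
 [ 0.2  0.1]
 [-0.2  0.1]
 [ 0.3 -0.5]
 [-0.4  0.9]
 [ 1.6  1.9]
 [ 0.5  0.5]
 [-1.1 -0.6]]
knob axis mid proj [[291.554  493.2659]
 [289.2616 454.2114]]
white mark [[0.6077 0.2349 0.113 ]
 [0.613  0.2449 0.113 ]] 62.09864657579125
[[0.6192 0.2594 0.113 ]
 [0.6233 0.2599 0.113 ]]
```

```bash
python3 - <<'E'
from h import *
plan([0.3643,0.165,0.05],0,7)
E
```

```text
[[[0.006,-0.038,0.02],-0.0],[[0.007,-0.038,0.02],-0.0],[[0.006,-0.038,0.02],-0.0],[[0.007,-0.037,0.02],-0.0],[[0.006,-0.038,0.02],-0.0],[[0.007,-0.037,0.019],-0.0],[[0.006,-0.038,0.02],-0.0],[[0,0,0],0]]
end [0.364  0.1646 0.05  ] yaw 117.93934040655007 from yaw 117.93934040655007
```

Emit:
jog_arm([
  [[0.006,-0.03,0.01],0],
  [[0.007,-0.04,0.018],0],
  [[0.006,-0.042,0.022],0],
  [[0.007,-0.04,0.024],0],
  [[0.006,-0.04,0.024],0],
  [[0.007,-0.037,0.024],0],
  [[0.006,-0.03,0.018],0],
  [[0,-0.005,0],0],
])

```text
time: 12.6
eef_pos: [0.3562, 0.1628, 0.0404]
tool_rot: [0.515, 0.857, 0.008, -0.002]
ft_force: [0.4, 0.5, 0.2]
width: 0.0425
```

```bash
python3 - <<'E'
from h import *
st(); c,im=snap('wrist','pics/w9.png'); grip(c,im,.012)
o,p,T=pose(); print(T)
plan([0.3643,0.165,0.004],0,5)
E
```

```text
t 12.6 p [0.3562 0.1628 0.0404] yaw 118.0 tilt 0.96 f [0.4346 0.528  0.2213] tq [-0.0383 -0.0631  0.0075] w 0.0425 q [ 0.2455 -0.2781 -0.5797  1.2603  0.0142 -0.2431]
grip ends [0.4101 0.0496 0.012 ] [0.3958 0.1237 0.012 ] len 0.0772782513931588 0.02972509817854871 ang -79.08826586336458 [[81.31401062011719, 260.8753967285156], [92.97349548339844, 215.4034423828125], [230.0629425048828, 250.5545654296875], [218.40345764160156, 296.0265197753906]]
grip ends [0.3521 0.1589 0.012 ] [0.4196 0.1945 0.012 ] len 0.07629701257808127 0.024055262424133417 ang -152.2121051782481 [[293.0, 238.0], [337.0, 238.0], [337.0, 350.0], [293.0, 350.0]]
[[-0.4694  0.8829  0.008 ]
 [ 0.8829  0.4693  0.0166]
 [ 0.0109  0.0149 -0.9998]]
[[[-0.0,0.001,0.008],-0.0],[[-0.0,0.001,0.007],-0.0],[[-0.001,0.001,0.008],-0.0],[[-0.0,0.001,0.007],-0.0],[[-0.001,0.002,0.008],-0.0],[[0,0,0],0],[[0,0,0],0],[[0,0,0],0]]
end [0.3645 0.1648 0.004 ] yaw 117.99836620895485 from yaw 117.99836620895485
```

Emit:
jog_arm([
  [[0,0.001,0.008],0],
  [[0,0.001,0.008],0],
  [[-0.001,0.001,0.007],0],
  [[0,0.001,0.006],0],
  [[0,0.002,0.004],0],
  [[0,0,0.001],0],
  [[0,0,0],0],
  [[0,0,0],0],
])

```text
time: 13.65
eef_pos: [0.3718, 0.1676, 0.01]
tool_rot: [0.515, 0.857, 0.013, 0.003]
ft_force: [-0.6, 0.2, -0.9]
width: 0.0428
```

```bash
python3 - <<'E'
from h import *
st(); o,p,T=pose(); d=p[:2]-np.array([.3521,.1589]); a=np.radians(27.8); print('along',d@[np.cos(a),np.sin(a)],'lat',d@[-np.sin(a),np.cos(a)])
E
```

```text
t 13.65 p [0.3718 0.1676 0.01  ] yaw 117.98 tilt 1.49 f [-0.5962  0.1701 -0.9148] tq [-0.0122  0.0146 -0.0038] w 0.0428 q [ 0.2475 -0.22   -0.5964  1.1726  0.0141 -0.2405]
along 0.02151189171083518 lat -0.0015387568769151356
```

Emit:
jog_arm([
  [[0,-0.004,0.002],0],
  [[0,-0.004,0.003],0],
  [[0,0,0.001],0],
  [[0,0,0],0],
  [[0,0,0],0],
  [[0,0,0],0],
  [[0,0,0],0],
  [[0,0,0],0],
])

```text
time: 14.65
eef_pos: [0.3646, 0.1637, 0.0038]
tool_rot: [0.515, 0.857, 0.013, 0.003]
ft_force: [0.4, 0.9, 0.4]
width: 0.0426
```

```bash
python3 - <<'E'
from h import *
st(); o,p,T=pose(); print(T);d=p[:2]-np.array([.3521,.1589]); a=np.radians(27.8); print('along',d@[np.cos(a),np.sin(a)],'lat',d@[-np.sin(a),np.cos(a)])
snap('wrist','pics/w10.png')
E
```

```text
t 14.65 p [0.3646 0.1637 0.0038] yaw 117.98 tilt 1.54 f [0.3572 0.9266 0.3994] tq [-0.0233  0.083  -0.0284] w 0.0426 q [ 0.2425 -0.2389 -0.6247  1.1621  0.0142 -0.2456]
[[-0.4692  0.8829  0.0187]
 [ 0.8831  0.4689  0.0193]
 [ 0.0083  0.0256 -0.9996]]
along 0.01333062119852468 lat -0.001547041012227566
```

View pics/w10.png

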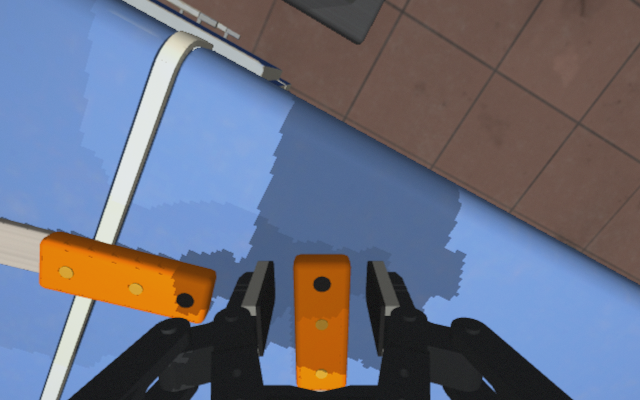

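Emit:
jog_arm([
  [[0,0,0],0],
  [[0,0,0],0],
  [[0,0,0],0],
  [[0,0,0],0],
  [[0,0,0],0],
  [[0,0,-0.01],0],
  [[0,0,-0.02],0],
  [[0,0,-0.015],0],
], jaw=1, grip_force=80)

```text
time: 15.7
eef_pos: [0.362, 0.1624, 0.0491]
tool_rot: [0.515, 0.857, 0.012, 0.002]
ft_force: [-0.8, 0.2, -0.9]
width: 0.0234
```

```bash
python3 - <<'E'
from h import *
st(); o,p,T=pose(); print(T)
g=np.array([.6142,.2487]); ps=np.radians(26.72); u=np.array([np.cos(ps),np.sin(ps)]); n=np.array([-u[1],u[0]])
print('tcp in gap x,y',(p[:2]-g)@u,(p[:2]-g)@n)
# want tip at gap x=-0.10 -> tcp at -0.10-0.1467
c,im=snap('wrist','pics/w11.png')
tgt=g+u*(-0.10-0.1467)+n*0.0
plan([*tgt,0.055],26.72+90-yaw(T),6)
E
```

```text
t 15.7 p [0.362  0.1624 0.0491] yaw 117.98 tilt 1.34 f [-0.8101  0.1527 -0.9066] tq [-0.0257 -0.0147  0.0488] w 0.0234 q [ 0.2408 -0.2815 -0.5646  1.2691  0.0142 -0.2473]
[[-0.4692  0.883   0.0146]
 [ 0.8831  0.4689  0.0182]
 [ 0.0093  0.0215 -0.9997]]
tcp in gap x,y -0.26410216487876276 0.03632508901497125
[[[-0.006,0.003,-0.001],0.004],[[-0.006,0.002,-0.001],0.004],[[-0.006,0.003,-0.0],0.004],[[-0.006,0.003,-0.001],0.004],[[-0.006,0.002,-0.0],0.004],[[-0.006,0.003,-0.001],0.004],[[0,0,0],0],[[0,0,0],0]]
end [0.3941 0.1381 0.0553] yaw 116.60867134118779 from yaw 117.98340673101792
```

View pics/w11.png

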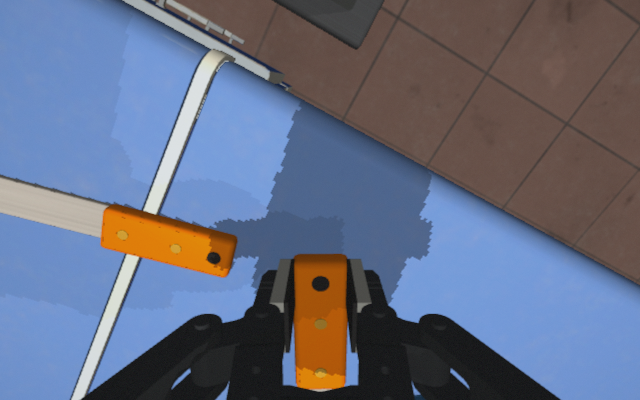

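Emit:
jog_arm([
  [[-0.006,0.003,0],0.004],
  [[-0.006,0.003,0],0.004],
  [[-0.006,0.003,0.001],0.004],
  [[-0.006,0.003,0.001],0.004],
  [[-0.006,0.002,0.002],0.004],
  [[-0.006,0.002,0.002],0.004],
  [[0,0,0],0],
  [[0,0,0],0],
])

```text
time: 16.75
eef_pos: [0.3955, 0.1358, 0.043]
tool_rot: [0.527, 0.85, 0.012, 0.001]
ft_force: [0.3, -0.0, -0.7]
width: 0.0234
```

```bash
cat >> h.py <<'E'
g=np.array([.6142,.2487]); ps=np.radians(26.72); u=np.array([np.cos(ps),np.sin(ps)]); n=np.array([-u[1],u[0]])
def gp():
    o,p,T=pose(); print('tool in gap: x %.4f y %.4f z %.4f'%((p[:2]-g)@u,(p[:2]-g)@n,p[2]-.024),'ytool z',round(T[2,1],4),'xtool z',round(T[2,0],4),'dyaw',round(yaw(T)-116.72,2),'tipx~%.4f'%((p[:2]-g)@u+.1467))
E
python3 - <<'E'
from h import *
st();gp()
c,im=snap('scene','pics/s1.png'); crop(im,200,180,360,300,5,'pics/s1c.png')
E
```

```text
t 16.75 p [0.3955 0.1358 0.043 ] yaw 116.45 tilt 1.35 f [ 0.3479 -0.024  -0.6548] tq [-0.0117  0.0616 -0.0239] w 0.0234 q [ 0.158  -0.2141 -0.523   1.2444  0.0157 -0.3033]
tool in gap: x -0.2461 y -0.0025 z 0.0190 ytool z 0.0214 xtool z 0.0098 dyaw -0.27 tipx~-0.0994
```

View pics/s1c.png

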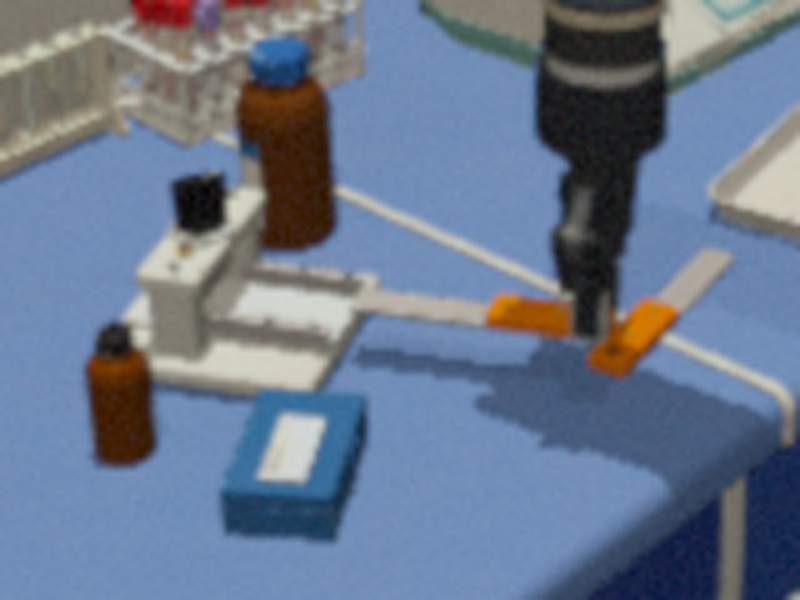

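Emit:
jog_arm([
  [[0,0.005,0.002],0],
  [[0,0.005,0.002],0],
  [[0,0.006,0.002],0],
  [[0,0.006,0.002],0],
  [[0,0.006,0.001],0],
  [[0,0.004,0.001],0],
  [[0,0,0],0],
  [[0,0,0],0],
])

```text
time: 17.8
eef_pos: [0.4265, 0.152, 0.0331]
tool_rot: [0.526, 0.85, 0.012, 0.002]
ft_force: [-0.2, 0.5, -1.7]
width: 0.0232
```

```bash
python3 - <<'E'
from h import *
st();gp()
E
```

```text
t 17.8 p [0.4265 0.152  0.0331] yaw 116.52 tilt 1.38 f [-0.2432  0.5048 -1.6774] tq [-0.0656  0.0446 -0.0023] w 0.0232 q [ 0.1831 -0.1111 -0.4537  1.2098  0.0154 -0.2796]
tool in gap: x -0.2111 y -0.0020 z 0.0091 ytool z 0.0219 xtool z 0.0098 dyaw -0.2 tipx~-0.0644
```

Emit:
jog_arm([
  [[0,0.002,0.0015],0],
  [[0,0.002,0.0015],0],
  [[0,0.002,0.001],0],
  [[0,0.002,0.001],0],
  [[0,0.001,0],0],
  [[0,0,0],0],
  [[0,0,0],0],
  [[0,0,0],0],
])

```text
time: 18.8
eef_pos: [0.4352, 0.1562, 0.0284]
tool_rot: [0.526, 0.85, 0.012, 0.002]
ft_force: [0.3, -0.3, 0.4]
width: 0.023
```

```bash
python3 - <<'E'
from h import *
st();gp()
c,im=snap('wrist','pics/w12.png')
st()
E
```

```text
t 18.8 p [0.4352 0.1562 0.0284] yaw 116.51 tilt 1.4 f [ 0.3351 -0.2886  0.4417] tq [-0.0574  0.0352 -0.0152] w 0.023 q [ 0.1889 -0.082  -0.4366  1.1972  0.0153 -0.2735]
tool in gap: x -0.2015 y -0.0021 z 0.0044 ytool z 0.0224 xtool z 0.0096 dyaw -0.21 tipx~-0.0548
t 18.85 p [0.4352 0.1562 0.0285] yaw 116.51 tilt 1.4 f [-0.5042 -0.254  -0.2031] tq [-0.0162  0.0383 -0.0447] w 0.0235 q [ 0.189  -0.082  -0.4365  1.1971  0.0153 -0.2735]
```

View pics/w12.png

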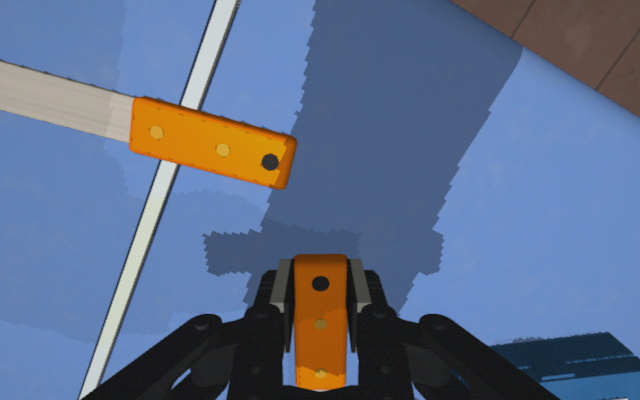

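Emit:
jog_arm([
  [[0,0.006,0.0003],0],
  [[0,0.006,0.0002],0],
  [[0,0.006,0.0002],0],
  [[0,0.006,0.0002],0],
  [[0,0.006,0.0002],0],
  [[0,0.006,0.0002],0],
  [[0,0.004,0.0001],0],
  [[0,0,0],0],
])

```text
time: 19.85
eef_pos: [0.4744, 0.1756, 0.0283]
tool_rot: [0.526, 0.85, 0.012, 0.002]
ft_force: [0.6, 0.1, -0.0]
width: 0.0234
```

```bash
python3 - <<'E'
from h import *
st();gp()
E
```

```text
t 19.85 p [0.4744 0.1756 0.0283] yaw 116.52 tilt 1.45 f [ 0.5507  0.0755 -0.0414] tq [-0.0097 -0.0377 -0.0226] w 0.0234 q [ 0.2126  0.0309 -0.3264  1.193   0.0148 -0.25  ]
tool in gap: x -0.1577 y -0.0024 z 0.0043 ytool z 0.0235 xtool z 0.0092 dyaw -0.2 tipx~-0.0110
```

Emit:
jog_arm([
  [[0,0.006,0.0003],0],
  [[0,0.006,0.0003],0],
  [[0,0.006,0.0003],0],
  [[0,0.006,0.0002],0],
  [[0,0.006,0.0002],0],
  [[0,0.006,0.0002],0],
  [[0,0.006,0.0002],0],
  [[0,0.002,0],0],
])

```text
time: 20.85
eef_pos: [0.5158, 0.1961, 0.0283]
tool_rot: [0.526, 0.85, 0.012, 0.002]
ft_force: [-2.3, -2.0, 3.1]
width: 0.0231
```

```bash
python3 - <<'E'
from h import *
st();gp()
c,im=snap('wrist','pics/w13.png')
c,im=snap('top','pics/t2.png');crop(im,210,150,300,220,8,'pics/t2c.png')
gp()
E
```

```text
t 20.85 p [0.5158 0.1961 0.0283] yaw 116.5 tilt 1.35 f [-2.3083 -1.9794  3.1021] tq [-0.2524  0.4045  0.0309] w 0.0231 q [ 0.2341  0.1488 -0.1998  1.2028  0.0135 -0.2283]
tool in gap: x -0.1116 y -0.0027 z 0.0043 ytool z 0.0219 xtool z 0.0087 dyaw -0.22 tipx~0.0351
tool in gap: x -0.1114 y -0.0027 z 0.0043 ytool z 0.0226 xtool z 0.0088 dyaw -0.22 tipx~0.0353
```

View pics/w13.png

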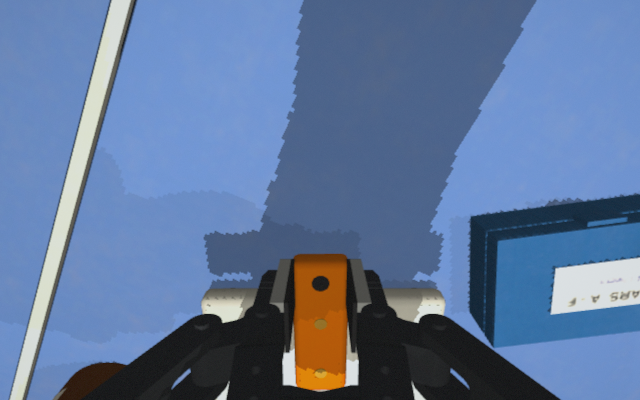

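View pics/t2c.png

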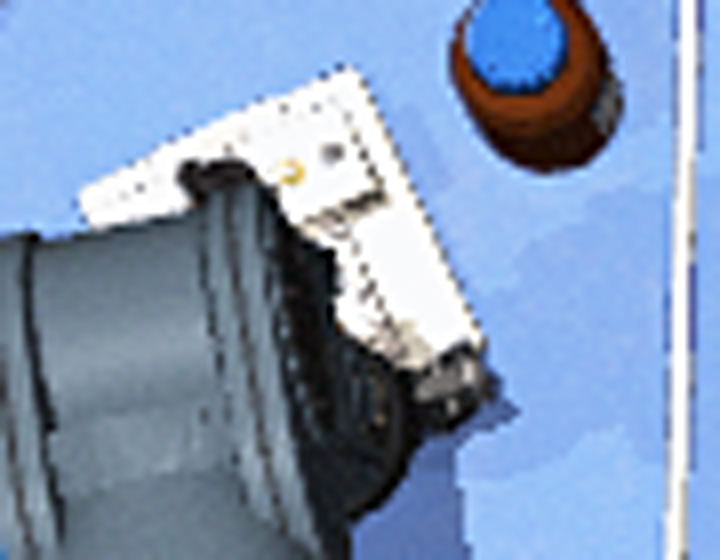

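Emit:
jog_arm([
  [[0,0,0],0],
  [[0,0,0],0],
  [[0,0,0],0],
  [[0,0,-0.01],0],
  [[0,0,-0.03],0],
  [[0,0,-0.04],-0.1],
  [[0,0.02,-0.04],-0.18],
  [[0,0.02,-0.03],-0.18],
], jaw=0.5)

```text
time: 21.95
eef_pos: [0.5422, 0.2171, 0.181]
tool_rot: [0.312, 0.95, 0.01, 0.002]
ft_force: [1.5, 0.0, -0.1]
width: 0.0426
```

```bash
python3 - <<'E'
from h import *
st();gp()
plan([*g,0.17],60-8+90-116.5-26,6)
E
```

```text
t 21.95 p [0.5422 0.2171 0.181 ] yaw 143.62 tilt 1.14 f [ 1.5446  0.0227 -0.068 ] tq [ 0.0164 -0.0381  0.0322] w 0.0426 q [ 0.2583  0.1794  0.142   1.5194  0.0141 -0.6774]
tool in gap: x -0.0785 y 0.0041 z 0.1570 ytool z 0.0198 xtool z 0.0022 dyaw 26.9 tipx~0.0682
[[[-0.007,0.011,0.002],0.001],[[-0.006,0.011,0.002],0.001],[[-0.007,0.011,0.002],0.001],[[-0.006,0.012,0.002],0.001],[[-0.007,0.012,0.002],0.001],[[-0.006,0.011,0.002],0.001],[[0,0,0],0],[[0,0,0],0]]
end [0.6141 0.2487 0.1702] yaw 143.27525295135115 from yaw 143.61896150135158
```

Emit:
jog_arm([
  [[-0.006,0.011,0.002],-0.02],
  [[-0.006,0.012,0.002],-0.02],
  [[-0.005,0.012,0.002],-0.02],
  [[-0.005,0.012,0.002],-0.02],
  [[-0.004,0.012,0.002],-0.02],
  [[-0.004,0.011,0.001],0],
  [[0,0,0],0],
  [[0,0,0],0],
])

```text
time: 22.95
eef_pos: [0.612, 0.262, 0.1839]
tool_rot: [0.262, 0.965, 0.014, 0.01]
ft_force: [0.3, -0.9, 0.7]
width: 0.0426
```

```bash
python3 - <<'E'
from h import *
st();gp()
c,im=snap('wrist','pics/w14.png');crop(im,220,60,430,260,3,'pics/w14c.png')
import pickle; pickle.dump(c,open('c14.pkl','wb'))
grip(c,im,.036,300)
E
```

```text
t 22.95 p [0.612  0.262  0.1839] yaw 149.65 tilt 1.95 f [ 0.317  -0.8841  0.7262] tq [-0.0061  0.0513 -0.0156] w 0.0426 q [ 0.2975  0.3824  0.3937  1.5508  0.0133 -0.7435]
tool in gap: x 0.0041 y 0.0128 z 0.1599 ytool z 0.0321 xtool z -0.0114 dyaw 32.93 tipx~0.1508
grip ends [0.678  0.0777 0.036 ] [0.7115 0.1434 0.036 ] len 0.07470799777149761 0.0514600573513078 ang -116.99886090198932 [[90.54918670654297, 28.738609313964844], [154.62144470214844, 13.892589569091797], [177.80224609375, 113.9360580444336], [113.72999572753906, 128.78207397460938]]
grip ends [0.5732 0.2247 0.036 ] [0.5066 0.1918 0.036 ] len 0.027187884627871965 0.07370644021699876 ang 26.28631148718099 [[325.6153259277344, 113.07691955566406], [381.3076477050781, 29.538454055786133], [408.7691955566406, 47.84614562988281], [353.0768737792969, 131.38461303710938]]
grip ends [0.5777 0.3698 0.036 ] [0.5402 0.3699 0.036 ] len 0.03396273954851365 0.03689068310267779 ang -0.04822310352764003 [[402.83612060546875, 245.15866088867188], [439.60467529296875, 227.50975036621094], [453.071533203125, 255.56564331054688], [416.302978515625, 273.21453857421875]]
```

View pics/w14.png

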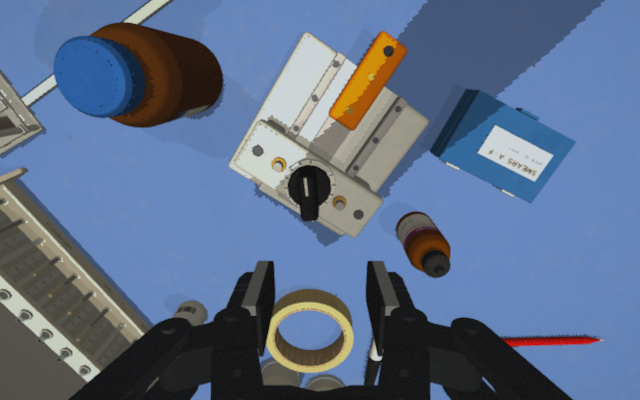

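View pics/w14c.png

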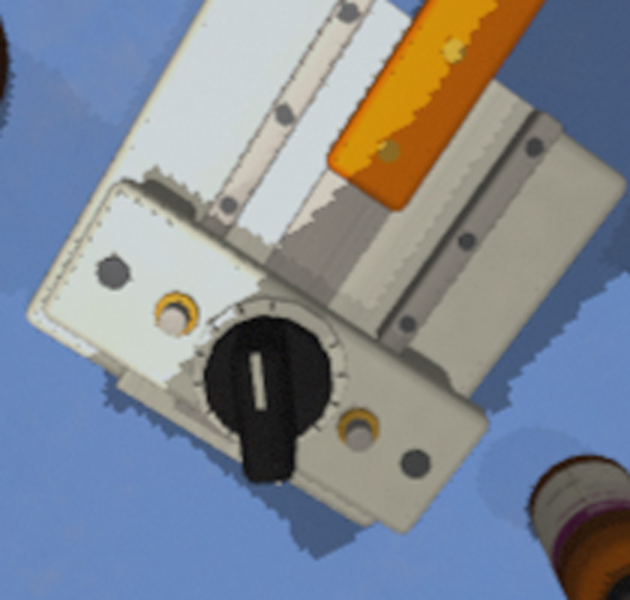

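```bash
python3 - <<'E'
from h import *
import pickle; from scipy.optimize import least_squares
c=pickle.load(open('c14.pkl','rb'))
f=lambda a:np.array(a)/3+np.array([220,60])
obs=[((122,180),(-20,-56,52)),((490,420),(-20,56,52)),((405,533),(20,56,52)),((28,315),(20,-56,52)),((626,185),(-90,65,0)),((560,128),(-90,34,14)),((535,110),(-90,26,14))]
U=np.array([f(a) for a,_ in obs]); M=np.array([b for _,b in obs])/1000
def W(q,M):
    x,y,t=q; return np.c_[x+np.cos(t)*M[:,0]-np.sin(t)*M[:,1],y+np.sin(t)*M[:,0]+np.cos(t)*M[:,1],.024+M[:,2]]
r=least_squares(lambda q:(proj(c,W(q,M))-U).ravel(),[.611,.243,.48],loss='soft_l1')
print(r.x[:2],np.degrees(r.x[2])); print(((proj(c,W(r.x,M))-U)).round(1))
q0=[.6142,.2487,ps]
for q in (q0,r.x): print((proj(c,W(q,np.array([[0,0,.089],[0,0,.063]])))-[220,60])*3)
a=back(c,[f((254,350)),f((263,410))],.113); d=a[1]-a[0]; print('mark',a,np.degrees(np.arctan2(d[1],d[0])))
b=back(c,[f((268,480))],.113);print(b)
# bar end faces: 
e=back(c,[f((245,478)),f((295,478))],.113);print(e,np.linalg.norm(e[0]-e[1]))
E
```

```text
[0.6148 0.2473] 26.564364095717718
[[-4.1 -0.7]
 [ 0.2  1.2]
 [-1.5  2.6]
 [ 0.8  0.4]
 [ 3.  -0.2]
 [-0.1 -0.8]
 [ 0.3 -0.5]]
[[262.3657 424.0943]
 [267.3555 387.5903]]
[[256.6828 420.2201]
 [262.2324 384.0495]]
mark [[0.6071 0.2334 0.113 ]
 [0.6124 0.246  0.113 ]] 67.07095509340007
[[0.62   0.2607 0.113 ]]
[[0.6242 0.2577 0.113 ]
 [0.6145 0.2633 0.113 ]] 0.011162502873098352
```

```bash
python3 - <<'E'
from h import *
plan([.6145,.248,.125],3,6)
E
```

```text
[[[-0.001,-0.002,0.01],-0.009],[[-0.001,-0.002,0.01],-0.009],[[-0.002,-0.002,0.01],-0.009],[[-0.001,-0.002,0.01],-0.009],[[-0.002,-0.002,0.009],-0.009],[[-0.001,-0.003,0.01],-0.009],[[0,0,0],0],[[0,0,0],0]]
end [0.6143 0.248  0.1246] yaw 152.73643470185317 from yaw 149.64380503264613
```

Emit:
jog_arm([
  [[-0.001,-0.002,0.009],-0.009],
  [[-0.001,-0.002,0.009],-0.009],
  [[-0.002,-0.002,0.009],-0.009],
  [[-0.001,-0.002,0.009],-0.009],
  [[-0.002,-0.002,0.008],-0.009],
  [[-0.001,-0.002,0.006],-0.009],
  [[0,0,0.003],0],
  [[0,0,0],0],
])

```text
time: 24.0
eef_pos: [0.6133, 0.2467, 0.1258]
tool_rot: [0.234, 0.972, 0.013, 0.009]
ft_force: [0.4, 0.5, 0.5]
width: 0.0428
```

```bash
python3 - <<'E'
from h import *
st();gp();o,p,T=pose();print(T)
plan([.6145,.248,.092],0,5)
E
```

```text
t 24.0 p [0.6133 0.2467 0.1258] yaw 152.91 tilt 1.82 f [0.4485 0.5107 0.4538] tq [-0.0231  0.0787  0.0499] w 0.0428 q [ 0.2743  0.3731  0.2666  1.4358  0.0139 -0.8236]
tool in gap: x -0.0017 y -0.0014 z 0.1018 ytool z 0.0296 xtool z -0.0114 dyaw 36.19 tipx~0.1450
[[-0.8902  0.4549  0.0237]
 [ 0.4554  0.89    0.0211]
 [-0.0114  0.0296 -0.9995]]
[[[-0.0,0.0,0.007],-0.0],[[-0.0,0.0,0.007],-0.0],[[-0.0,0.0,0.007],-0.0],[[-0.0,0.0,0.006],-0.0],[[-0.0,0.001,0.007],-0.0],[[0,0,0],0],[[0,0,0],0],[[0,0,0],0]]
end [0.6146 0.2483 0.0919] yaw 152.9074824703792 from yaw 152.9074824703792
```

Emit:
jog_arm([
  [[0,0,0.006],0],
  [[0,0,0.006],0],
  [[0,0,0.006],0],
  [[0,0.001,0.005],0],
  [[0,0,0.004],0],
  [[0,0,0.002],0],
  [[0,0,0],0],
  [[0,0,0],0],
])

```text
time: 25.0
eef_pos: [0.6151, 0.2488, 0.0957]
tool_rot: [0.234, 0.972, 0.013, 0.01]
ft_force: [-0.1, -0.5, 0.6]
width: 0.0423
```

```bash
python3 - <<'E'
from h import *
st();gp()
c,im=snap('wrist','pics/w15.png')
E
```

```text
t 25.0 p [0.6151 0.2488 0.0957] yaw 152.93 tilt 1.9 f [-0.0584 -0.4855  0.6358] tq [ 0.0306 -0.0158 -0.0126] w 0.0423 q [ 0.2767  0.385   0.2219  1.3776  0.0139 -0.8217]
tool in gap: x 0.0008 y -0.0003 z 0.0717 ytool z 0.0307 xtool z -0.0126 dyaw 36.21 tipx~0.1475
```

View pics/w15.png

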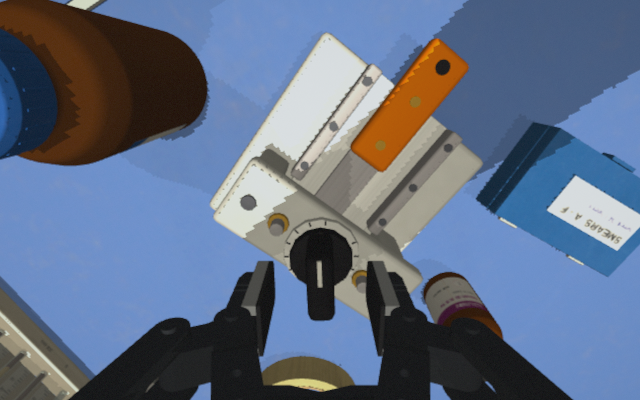

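Emit:
jog_arm([
  [[0,0,0.002],0],
  [[0,0,0],0],
  [[0,0,0],0],
  [[0,0,0],0],
  [[0,0,0],0],
  [[0,0,0],0],
  [[0,0,0],0],
  [[0,0,0],0],
], jaw=1, grip_force=35)

```text
time: 26.05
eef_pos: [0.6151, 0.249, 0.0939]
tool_rot: [0.234, 0.972, 0.014, 0.01]
ft_force: [0.3, -0.3, 0.6]
width: 0.0106
```

```bash
python3 - <<'E'
from h import *
st();gp()
E
```

```text
t 26.05 p [0.6151 0.249  0.0939] yaw 152.91 tilt 1.93 f [ 0.2622 -0.3454  0.6396] tq [ 0.0032  0.1474 -0.034 ] w 0.0106 q [ 0.2766  0.3855  0.2191  1.3741  0.0146 -0.8213]
tool in gap: x 0.0009 y -0.0002 z 0.0699 ytool z 0.0313 xtool z -0.0122 dyaw 36.19 tipx~0.1476
```

Emit:
jog_arm([
  [[0,0,0],0.02],
  [[0,0,0],0.04],
  [[0,0,0],0.04],
  [[0,0,0],0.04],
  [[0,0,0],0.04],
  [[0,0,0],0.04],
  [[0,0,0],0.04],
  [[0,0,0],0.04],
])

```text
time: 27.05
eef_pos: [0.6158, 0.2484, 0.0939]
tool_rot: [0.383, 0.924, 0.014, 0.009]
ft_force: [-0.1, 1.1, -0.0]
width: 0.0116
```

```bash
cat >> h.py <<'E'
def tq():
    o=env.get_obs(); print('jt',np.array(o['joint_torque']).round(4),'tqz',round(o['ft_torque'][2],4),'yaw',yaw(R.from_quat(o['tool_rot']).as_matrix()).round(2),'dq5',round(o['dq'][5],4))
E
python3 - <<'E'
from h import *
st();gp();tq()
env.get_image('top');tq()
E
```

```text
t 27.05 p [0.6158 0.2484 0.0939] yaw 135.0 tilt 1.92 f [-0.0786  1.0589 -0.0307] tq [-0.0865  0.0684  0.0523] w 0.0116 q [ 0.2768  0.3856  0.2192  1.373   0.0119 -0.5085]
tool in gap: x 0.0013 y -0.0010 z 0.0699 ytool z 0.0332 xtool z -0.0049 dyaw 18.28 tipx~0.1480
jt [ -0.0674 -46.8191  32.3039  -0.2545   0.1051  -0.1412] tqz 0.0523 yaw 135.0 dq5 0.33
jt [ -0.0041 -46.8394  32.3031  -0.2324   0.1163   0.0889] tqz 0.0115 yaw 134.95 dq5 -0.0635
```

Emit:
jog_arm([
  [[0,0,0],0.02],
  [[0,0,0],0.02],
  [[0,0,0],0.02],
  [[0,0,0],0.02],
  [[0,0,0],0.02],
  [[0,0,0],0.02],
  [[0,0,0],0.02],
  [[0,0,0],0.02],
])

```text
time: 28.1
eef_pos: [0.6161, 0.248, 0.0939]
tool_rot: [0.46, 0.888, 0.015, 0.008]
ft_force: [1.3, -0.2, 0.1]
width: 0.0113
```

```bash
python3 - <<'E'
from h import *
tq();st()
E
```

```text
jt [  0.0681 -46.858   32.2817  -0.2024   0.2432  -0.0325] tqz 0.0648 yaw 125.22 dq5 0.1708
t 28.1 p [0.6161 0.248  0.0939] yaw 125.22 tilt 1.92 f [ 1.282  -0.2301  0.1398] tq [-0.1992 -0.0202  0.0648] w 0.0113 q [ 0.2768  0.3857  0.2192  1.3726  0.0106 -0.3378]
```

Emit:
jog_arm([
  [[0,0,0],0.02],
  [[0,0,0],0.02],
  [[0,0,0],0.02],
  [[0,0,0],0.02],
  [[0,0,0],0.02],
  [[0,0,0],0.02],
  [[0,0,0],0.02],
  [[0,0,0],0.02],
])

```text
time: 29.1
eef_pos: [0.6163, 0.2476, 0.0939]
tool_rot: [0.534, 0.845, 0.015, 0.007]
ft_force: [-0.1, 0.3, -0.2]
width: 0.0111
```

```bash
python3 - <<'E'
from h import *
tq();st()
E
```

```text
jt [  0.2266 -46.8834  32.265   -0.179    0.3992  -0.0292] tqz 0.0962 yaw 115.39 dq5 0.1695
t 29.1 p [0.6163 0.2476 0.0939] yaw 115.39 tilt 1.91 f [-0.1307  0.2912 -0.2085] tq [-0.2891 -0.0722  0.0962] w 0.0111 q [ 0.2766  0.3857  0.2193  1.3725  0.0094 -0.1664]
```

Emit:
jog_arm([
  [[0,0,0],0.02],
  [[0,0,0],0.02],
  [[0,0,0],0.02],
  [[0,0,0],0.02],
  [[0,0,0],0.02],
  [[0,0,0],0.02],
  [[0,0,0],0.02],
  [[0,0,0],0.02],
])

```text
time: 30.1
eef_pos: [0.6163, 0.2471, 0.094]
tool_rot: [0.605, 0.796, 0.015, 0.006]
ft_force: [0.9, 0.2, -0.8]
width: 0.0109
```

```bash
python3 - <<'E'
from h import *
tq();st()
E
```

```text
jt [  0.3855 -46.6927  32.2675  -0.3396   0.5129  -0.0277] tqz 0.0744 yaw 105.56 dq5 0.17
t 30.1 p [0.6163 0.2471 0.094 ] yaw 105.56 tilt 1.88 f [ 0.9388  0.2091 -0.7979] tq [-0.4499  0.0278  0.0744] w 0.0109 q [0.2764 0.3856 0.2193 1.3728 0.0084 0.005 ]
```

Emit:
jog_arm([
  [[0,0,0],0.02],
  [[0,0,0],0.02],
  [[0,0,0],0.02],
  [[0,0,0],0.02],
  [[0,0,0],0.02],
  [[0,0,0],0.02],
  [[0,0,0],0.02],
  [[0,0,0],0.02],
])

```text
time: 31.1
eef_pos: [0.6164, 0.2466, 0.094]
tool_rot: [0.671, 0.741, 0.015, 0.005]
ft_force: [0.1, -0.9, 0.0]
width: 0.0116
```

```bash
python3 - <<'E'
from h import *
tq();st()
E
```

```text
jt [  0.5556 -46.7585  32.2696  -0.3031   0.6753  -0.0037] tqz 0.1352 yaw 95.73 dq5 0.1679
t 31.1 p [0.6164 0.2466 0.094 ] yaw 95.73 tilt 1.86 f [ 0.134  -0.8847  0.0241] tq [-0.552  -0.0109  0.1352] w 0.0116 q [0.2762 0.3856 0.2193 1.3729 0.0073 0.1764]
```

Emit:
jog_arm([
  [[0,0,0],0.02],
  [[0,0,0],0.02],
  [[0,0,0],0.02],
  [[0,0,0],0.02],
  [[0,0,0],0.02],
  [[0,0,0],0],
  [[0,0,0],0],
  [[0,0,0],0],
])

```text
time: 32.1
eef_pos: [0.6164, 0.2464, 0.0939]
tool_rot: [0.71, 0.704, 0.015, 0.005]
ft_force: [-0.3, -0.7, 0.7]
width: 0.0109
```

```bash
python3 - <<'E'
from h import *
tq();st()
E
```

```text
jt [  0.6272 -46.7444  32.2731  -0.3322   0.7343   0.0796] tqz 0.0734 yaw 89.57 dq5 0.0004
t 32.1 p [0.6164 0.2464 0.0939] yaw 89.57 tilt 1.84 f [-0.2756 -0.7471  0.715 ] tq [-0.6613 -0.0345  0.0734] w 0.0109 q [0.2761 0.3856 0.2192 1.373  0.0067 0.284 ]
```

Emit:
jog_arm([
  [[0,0,0],0],
  [[0,0,0],0],
  [[0,0,0],0],
  [[0,0,-0.006],0],
  [[0,0,-0.015],0],
  [[0,0,-0.02],-0.05],
  [[0,0,-0.01],-0.15],
  [[0,-0.02,0],-0.15],
], jaw=0.5)

```text
time: 33.1
eef_pos: [0.5967, 0.2436, 0.1508]
tool_rot: [0.572, 0.82, 0.018, 0.007]
ft_force: [-0.6, -1.2, -0.0]
width: 0.0427
```

```bash
python3 - <<'E'
from h import *
st();gp()
c,im=snap('wrist','pics/w16.png');grip(c,im,.036,1500)
o,p,T=pose()
plan([.517,.197,.10],116.4-yaw(T),7)
E
```

```text
t 33.1 p [0.5967 0.2436 0.1508] yaw 110.23 tilt 2.22 f [-0.6298 -1.2154 -0.0393] tq [-0.0345  0.0611  0.0537] w 0.0427 q [ 0.278   0.3156  0.2435  1.4616  0.0114 -0.0747]
tool in gap: x -0.0179 y 0.0033 z 0.1268 ytool z 0.0378 xtool z 0.0086 dyaw -6.49 tipx~0.1288
grip ends [0.5066 0.1922 0.036 ] [0.5723 0.2265 0.036 ] len 0.07425188784695358 0.024705259154061406 ang -152.45187799834716 [[274.3800354003906, 54.65999221801758], [310.3600158691406, 49.51999282836914], [325.5600280761719, 155.9199981689453], [289.5800476074219, 161.05999755859375]]
grip ends [0.6996 0.0661 0.036 ] [0.7319 0.1343 0.036 ] len 0.07816379220676929 0.06838610004287109 ang -115.3336913007523 [[51.05852508544922, 262.71435546875], [91.51177978515625, 206.63145446777344], [168.17962646484375, 261.932861328125], [127.72636413574219, 318.0157470703125]]
[[[-0.002,-0.013,0.007],-0.015],[[-0.002,-0.013,0.007],-0.015],[[-0.002,-0.013,0.007],-0.015],[[-0.002,-0.013,0.007],-0.015],[[-0.002,-0.013,0.007],-0.015],[[-0.002,-0.013,0.006],-0.015],[[-0.001,-0.012,0.007],-0.015],[[0,0,0],0]]
end [0.517  0.1972 0.0996] yaw 116.47796396522257 from yaw 110.46526294000053
```

View pics/w16.png

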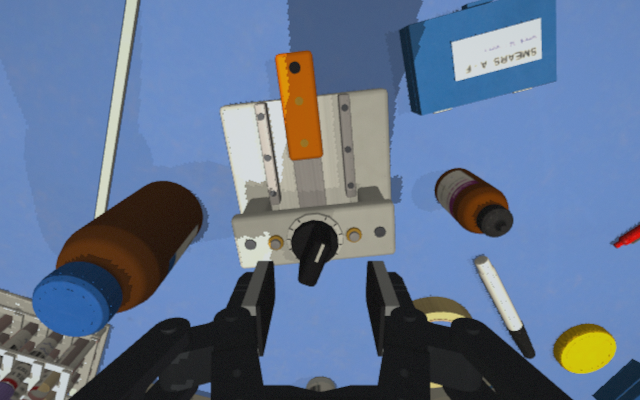

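Emit:
jog_arm([
  [[-0.002,-0.014,0.004],-0.015],
  [[-0.002,-0.015,0.006],-0.015],
  [[-0.002,-0.014,0.008],-0.015],
  [[-0.002,-0.013,0.01],-0.015],
  [[-0.002,-0.012,0.012],-0.015],
  [[-0.002,-0.009,0.012],-0.015],
  [[-0.001,-0.005,0.008],-0.01],
  [[0,-0.001,0],0],
])

```text
time: 34.15
eef_pos: [0.5268, 0.2013, 0.0961]
tool_rot: [0.532, 0.846, 0.022, 0.011]
ft_force: [0.1, -0.7, -0.1]
width: 0.0427
```

```bash
python3 - <<'E'
from h import *
st();gp()
c,im=snap('wrist','pics/w17.png');grip(c,im,.036,1500)
o,p,T=pose()
plan([.518,.1975,.0285],117-yaw(T),7)
E
```

```text
t 34.15 p [0.5268 0.2013 0.0961] yaw 115.67 tilt 2.84 f [ 0.0591 -0.7331 -0.1093] tq [-0.0462 -0.0059 -0.0053] w 0.0427 q [ 0.2381  0.1081 -0.107   1.3082  0.0141 -0.2096]
tool in gap: x -0.0994 y -0.0030 z 0.0721 ytool z 0.0494 xtool z 0.0039 dyaw -1.05 tipx~0.0473
grip ends [0.5043 0.1917 0.036 ] [0.5724 0.2245 0.036 ] len 0.07560112975099574 0.024422517517896772 ang -154.2619416607781 [[300.0, 185.0], [340.0, 185.0], [340.0, 289.0], [300.0, 289.0]]
[[[0.0,-0.002,0.01],-0.003],[[0.0,-0.002,0.01],-0.003],[[0.0,-0.002,0.01],-0.003],[[0.0,-0.002,0.009],-0.003],[[0.0,-0.002,0.01],-0.003],[[0.0,-0.002,0.009],-0.003],[[0.0,-0.001,0.01],-0.003],[[0,0,0],0]]
end [0.5185 0.1974 0.0282] yaw 116.8855591732461 from yaw 115.68386985050023
```

View pics/w17.png

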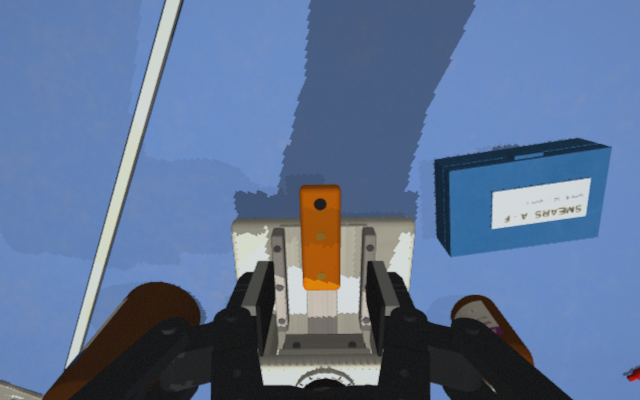

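Emit:
jog_arm([
  [[0,-0.002,0.01],-0.003],
  [[0,-0.002,0.01],-0.003],
  [[0,-0.002,0.01],-0.003],
  [[0,-0.002,0.01],-0.003],
  [[0,-0.002,0.009],0],
  [[0,-0.002,0.007],0],
  [[0,-0.001,0.004],0],
  [[0,0,0],0],
])

```text
time: 35.2
eef_pos: [0.5182, 0.1974, 0.0322]
tool_rot: [0.527, 0.85, 0.022, 0.012]
ft_force: [0.6, -0.3, 1.0]
width: 0.0429
```

```bash
python3 - <<'E'
from h import *
st();gp()
E
```

```text
t 35.2 p [0.5182 0.1974 0.0322] yaw 116.39 tilt 2.93 f [ 0.6331 -0.3244  1.0057] tq [-0.0051  0.0515  0.0317] w 0.0429 q [ 0.2348  0.1213 -0.2233  1.1772  0.0144 -0.2255]
tool in gap: x -0.1088 y -0.0027 z 0.0082 ytool z 0.051 xtool z 0.0031 dyaw -0.33 tipx~0.0379
```

Emit:
jog_arm([
  [[0,0,0.0025],0],
  [[0,0,0.001],0],
  [[0,0,0],0],
  [[0,0,0],0],
  [[0,0,0],0],
  [[0,0,0],0],
  [[0,0,0],0],
  [[0,0,0],0],
], jaw=1, grip_force=60)

```text
time: 36.2
eef_pos: [0.5189, 0.1976, 0.0306]
tool_rot: [0.527, 0.85, 0.023, 0.013]
ft_force: [-1.3, -0.4, 0.7]
width: 0.0235
```

```bash
python3 - <<'E'
from h import *
st();gp()
E
```

```text
t 36.2 p [0.5189 0.1976 0.0306] yaw 116.41 tilt 3.0 f [-1.3285 -0.3802  0.7292] tq [-0.0555  0.2013  0.023 ] w 0.0235 q [ 0.2349  0.123  -0.2247  1.1728  0.0144 -0.2256]
tool in gap: x -0.1081 y -0.0028 z 0.0066 ytool z 0.0522 xtool z 0.0028 dyaw -0.31 tipx~0.0386
```

Emit:
jog_arm([
  [[0,-0.001,0],0],
  [[0,-0.001,0],0],
  [[0,-0.001,-0.0001],0],
  [[0,-0.001,0],0],
  [[0,-0.001,-0.0001],0],
  [[0,-0.001,0],0],
  [[0,-0.001,0],0],
  [[0,-0.001,-0.0001],0],
])

```text
time: 37.2
eef_pos: [0.5189, 0.1975, 0.0322]
tool_rot: [0.526, 0.85, 0.031, 0.017]
ft_force: [4.7, 3.2, -4.1]
width: 0.0237
```

```bash
python3 - <<'E'
from h import *
st();gp();o=env.get_obs();print('drag along u',np.array(o['ft_force'])[:2]@u)
env.get_image('top')
st();gp();o=env.get_obs();print('drag along u',np.array(o['ft_force'])[:2]@u)
E
```

```text
t 37.2 p [0.5189 0.1975 0.0322] yaw 116.47 tilt 4.01 f [ 4.7284  3.1759 -4.0964] tq [ 0.4851 -0.8503  0.0362] w 0.0237 q [ 0.232   0.1031 -0.244   1.1564  0.019  -0.2292]
tool in gap: x -0.1081 y -0.0029 z 0.0082 ytool z 0.0698 xtool z 0.0032 dyaw -0.25 tipx~0.0386
drag along u 5.65144119923257
t 37.25 p [0.5189 0.1975 0.0322] yaw 116.47 tilt 4.01 f [ 5.8416  3.3718 -3.5861] tq [ 0.4863 -0.8402  0.0239] w 0.0235 q [ 0.232   0.103  -0.244   1.1564  0.019  -0.2292]
tool in gap: x -0.1081 y -0.0029 z 0.0082 ytool z 0.0699 xtool z 0.0032 dyaw -0.25 tipx~0.0386
drag along u 6.73384818512407
```

Emit:
jog_arm([
  [[0,-0.008,0.001],0],
  [[0,-0.01,0],0],
  [[0,-0.01,-0.0003],0],
  [[0,-0.006,-0.0003],0],
  [[0,0,0],0],
  [[0,0,0],0],
  [[0,0,0],0],
  [[0,0,0],0],
])

```text
time: 38.25
eef_pos: [0.4942, 0.1844, 0.0315]
tool_rot: [0.526, 0.85, 0.036, 0.021]
ft_force: [3.1, 1.1, -2.0]
width: 0.0233
```

```bash
python3 - <<'E'
from h import *
st();gp();o=env.get_obs();print('drag along u',np.array(o['ft_force'])[:2]@u)
c,im=snap('wrist','pics/w18.png')
E
```

```text
t 38.25 p [0.4942 0.1844 0.0315] yaw 116.5 tilt 4.83 f [ 3.1338  1.0969 -1.961 ] tq [ 0.1521 -0.2913 -0.0053] w 0.0233 q [ 0.2164  0.0178 -0.3359  1.1358  0.0225 -0.2451]
tool in gap: x -0.1361 y -0.0035 z 0.0075 ytool z 0.0841 xtool z 0.0021 dyaw -0.22 tipx~0.0106
drag along u 3.2923347294435783
```

View pics/w18.png

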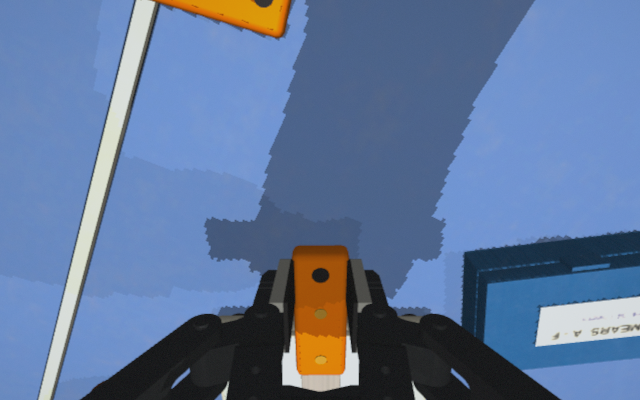

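```bash
python3 - <<'E'
from h import *
c=cam('wrist');im=cv2.imread('pics/w18.png');gp()
P=back(c,[(321,246),(323,375)],.036); print(P,(P[:,:2]-g)@u,(P[:,:2]-g)@n,np.linalg.norm(P[0]-P[1]))
E
```

```text
tool in gap: x -0.1360 y -0.0035 z 0.0075 ytool z 0.0842 xtool z 0.0021 dyaw -0.22 tipx~0.0107
[[0.4778 0.1777 0.036 ]
 [0.5483 0.2142 0.036 ]] [-0.1537 -0.0744] [-0.0021 -0.0012] 0.07931553628931397
```

Emit:
jog_arm([
  [[0,-0.01,-0.0008],0],
  [[0,-0.012,-0.001],0],
  [[0,-0.012,-0.001],0],
  [[0,-0.012,-0.001],0],
  [[0,-0.012,-0.0015],0],
  [[0,-0.008,-0.003],0],
  [[0,-0.004,-0.008],0],
  [[0,0,-0.01],0],
])

```text
time: 39.3
eef_pos: [0.4242, 0.1497, 0.0522]
tool_rot: [0.526, 0.85, 0.035, 0.02]
ft_force: [-0.7, 0.2, -1.1]
width: 0.0236
```

```bash
python3 - <<'E'
from h import *
st();gp();o=env.get_obs();print('drag along u',np.array(o['ft_force'])[:2]@u)
c,im=snap('wrist','pics/w19.png')
c,im=snap('scene','pics/s2.png'); crop(im,200,180,360,300,5,'pics/s2c.png')
E
```

```text
t 39.3 p [0.4242 0.1497 0.0522] yaw 116.47 tilt 4.58 f [-0.7096  0.1873 -1.0689] tq [-0.052   0.0996 -0.0085] w 0.0236 q [ 0.1722 -0.2018 -0.4964  1.2002  0.025  -0.2888]
tool in gap: x -0.2143 y -0.0030 z 0.0282 ytool z 0.0799 xtool z 0.0022 dyaw -0.25 tipx~-0.0676
drag along u -0.5496164145991647
```

View pics/w19.png

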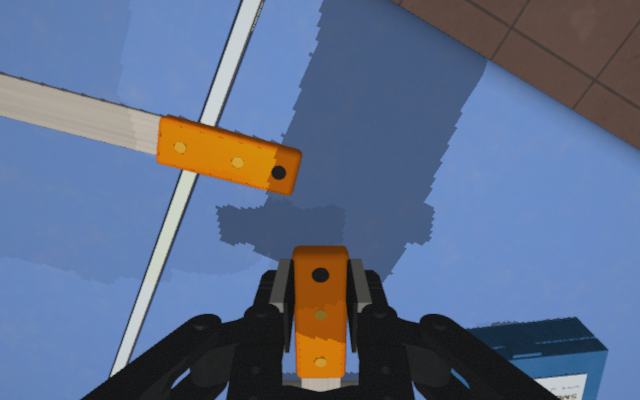

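View pics/s2c.png

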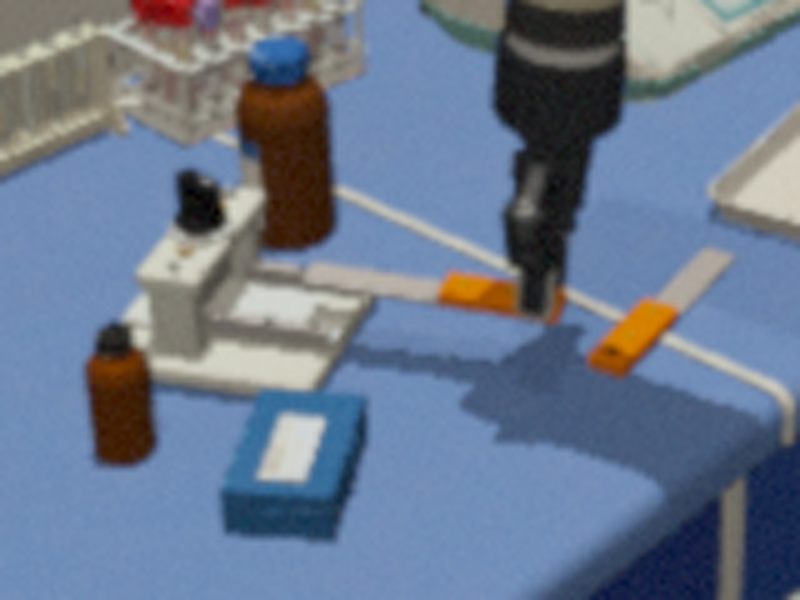

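```bash
python3 - <<'E'
from h import *
plan([.4408,-.225,.11],190.4-116.47,8)
E
```

```text
[[[-0.043,-0.019,-0.009],-0.161],[[-0.039,-0.025,-0.009],-0.161],[[-0.035,-0.031,-0.009],-0.161],[[-0.029,-0.036,-0.008],-0.161],[[-0.023,-0.041,-0.009],-0.161],[[-0.016,-0.044,-0.008],-0.161],[[-0.009,-0.046,-0.009],-0.161],[[-0.002,-0.046,-0.008],-0.161]]
end [ 0.4407 -0.2249  0.1096] yaw -169.78746968559173 from yaw 116.47454531644152
```

Emit:
jog_arm([
  [[-0.03,-0.013,-0.02],-0.12],
  [[-0.039,-0.023,-0.018],-0.161],
  [[-0.037,-0.03,-0.01],-0.165],
  [[-0.032,-0.035,-0.008],-0.165],
  [[-0.025,-0.04,-0.006],-0.165],
  [[-0.019,-0.044,-0.006],-0.165],
  [[-0.012,-0.046,-0.003],-0.165],
  [[-0.004,-0.046,-0.001],-0.165],
])

```text
time: 40.4
eef_pos: [0.4553, -0.2161, 0.1192]
tool_rot: [-0.094, 0.994, 0.013, 0.045]
ft_force: [0.1, 0.6, -0.2]
width: 0.0237
```

```bash
python3 - <<'E'
from h import *
env.get_image('top')
st();o,p,T=pose();print(T)
c,im=snap('wrist','pics/w20.png')
plan([.4408,-.2403,.06],190.4-yaw(T)%360,7)
E
```

```text
t 40.45 p [ 0.4561 -0.2223  0.1191] yaw -169.15 tilt 5.26 f [ 1.9516 -6.145  -0.1001] tq [-0.536  -0.0358 -0.0653] w 0.0236 q [-0.6324 -0.0623 -0.2365  1.3423  0.0741 -2.3911]
[[-0.978  -0.1892  0.0875]
 [-0.1875  0.9819  0.0277]
 [-0.0911  0.0107 -0.9958]]
[[[0.003,-0.003,0.008],0.001],[[0.003,-0.003,0.008],0.001],[[0.004,-0.003,0.008],0.001],[[0.003,-0.003,0.008],0.001],[[0.004,-0.002,0.008],0.001],[[0.003,-0.003,0.008],0.001],[[0.004,-0.002,0.009],0.001],[[0,0,0],0]]
end [ 0.4404 -0.2399  0.0597] yaw -170.11242873992367 from yaw -169.7097458620073
```

View pics/w20.png

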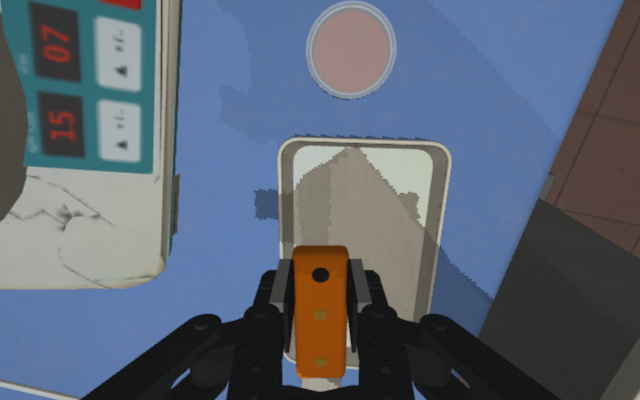

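Emit:
jog_arm([
  [[0.003,-0.003,0.008],0],
  [[0.003,-0.003,0.008],0],
  [[0.004,-0.003,0.008],0],
  [[0.003,-0.003,0.008],0],
  [[0.004,-0.002,0.008],0],
  [[0.003,-0.002,0.007],0],
  [[0.002,-0.001,0.005],0],
  [[0,0,0],0],
])

```text
time: 41.5
eef_pos: [0.4401, -0.2356, 0.0598]
tool_rot: [-0.091, 0.995, 0.014, 0.044]
ft_force: [-1.0, -0.1, -0.5]
width: 0.0238
```

```bash
python3 - <<'E'
from h import *
st();o,p,T=pose();print(T)
c,im=snap('wrist','pics/w21.png')
plan([.4408,-.2403,.016],190.4-yaw(T)%360,6)
E
```

```text
t 41.5 p [ 0.4401 -0.2356  0.0598] yaw -169.65 tilt 5.24 f [-0.9773 -0.0619 -0.5087] tq [-0.0373  0.0981  0.0066] w 0.0238 q [-0.6773 -0.0439 -0.3384  1.2322  0.0802 -2.4279]
[[-0.9798 -0.1813  0.0844]
 [-0.179   0.9832  0.0349]
 [-0.0893  0.0191 -0.9958]]
[[[0.001,-0.001,0.007],-0.0],[[0.001,-0.001,0.007],-0.0],[[0.001,-0.001,0.007],-0.0],[[0.0,-0.001,0.008],-0.0],[[0.001,-0.001,0.007],-0.0],[[0.0,-0.0,0.008],-0.0],[[0,0,0],0],[[0,0,0],0]]
end [ 0.441  -0.2399  0.0159] yaw -169.64079377944145 from yaw -169.64079377944145
```

View pics/w21.png

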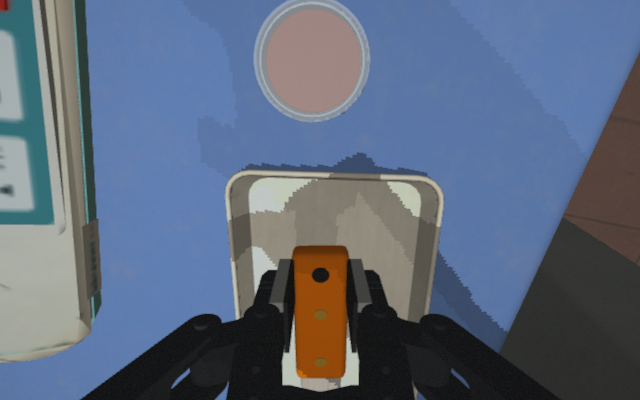

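Emit:
jog_arm([
  [[0.001,-0.001,0.007],0],
  [[0.001,-0.001,0.007],0],
  [[0,-0.001,0.008],0],
  [[0.001,-0.001,0.008],0],
  [[0,0,0.006],0],
  [[0,0,0.004],0],
  [[0,0,0],0],
  [[0,0,0],0],
])

```text
time: 42.55
eef_pos: [0.4422, -0.2393, 0.0175]
tool_rot: [-0.091, 0.995, 0.013, 0.044]
ft_force: [0.5, -0.2, 0.2]
width: 0.0237
```

```bash
python3 - <<'E'
from h import *
st();o,p,T=pose();print(T)
E
```

```text
t 42.55 p [ 0.4422 -0.2393  0.0175] yaw -169.62 tilt 5.29 f [ 0.5291 -0.2238  0.2338] tq [-0.0699  0.0635  0.041 ] w 0.0237 q [-0.6806 -0.0026 -0.3856  1.1426  0.0805 -2.4315]
[[-0.9796 -0.1817  0.0857]
 [-0.1794  0.9832  0.0342]
 [-0.0904  0.0181 -0.9957]]
```

Emit:
jog_arm([
  [[0,0,0.0015],0],
  [[0,0,0.0015],0],
  [[0,0,0.0015],0],
  [[0,0,0.0015],0],
  [[0,0,0.001],0],
  [[0,0,0],0],
  [[0,0,0],0],
  [[0,0,0],0],
])

```text
time: 43.55
eef_pos: [0.4435, -0.2397, 0.0116]
tool_rot: [-0.091, 0.995, 0.012, 0.045]
ft_force: [0.0, -0.4, 0.8]
width: 0.0237
```

```bash
python3 - <<'E'
from h import *
st()
E
```

```text
t 43.55 p [ 0.4435 -0.2397  0.0116] yaw -169.6 tilt 5.35 f [ 0.0321 -0.4215  0.7614] tq [0.0501 0.2521 0.0483] w 0.0237 q [-0.6795  0.004  -0.3914  1.1277  0.0804 -2.4306]
```

Emit:
jog_arm([
  [[0,0,0.002],0],
  [[0,0,0],0],
  [[0,0,0],0],
  [[0,0,0],0],
  [[-0.001,0,-0.01],0],
  [[-0.003,0,-0.03],0],
  [[-0.003,0,-0.035],0],
  [[-0.003,0,-0.03],0],
], jaw=0.4)

```text
time: 44.55
eef_pos: [0.4426, -0.2397, 0.1162]
tool_rot: [-0.091, 0.995, 0.014, 0.043]
ft_force: [0.1, 0.4, -0.4]
width: 0.0512
```

```bash
python3 - <<'E'
from h import *
st();env.get_image('top')
st();c,im=snap('wrist','pics/w22.png'); grip(c,im,.014,1500)
E
```

```text
t 44.55 p [ 0.4426 -0.2397  0.1162] yaw -169.63 tilt 5.22 f [ 0.1429  0.3978 -0.4282] tq [-0.061   0.0526  0.0302] w 0.0512 q [-0.6809 -0.059  -0.2388  1.3492  0.0809 -2.4319]
t 44.6 p [ 0.445  -0.2415  0.1212] yaw -169.6 tilt 5.46 f [ 1.4307 -1.0396  2.3454] tq [-0.0758 -0.0001  0.0168] w 0.0513 q [-0.6809 -0.0619 -0.2319  1.3509  0.0812 -2.4319]
grip ends [ 0.4464 -0.2545  0.014 ] [ 0.4316 -0.1805  0.014 ] len 0.07590472078213069 0.024110227861613806 ang -78.70116010329198 [[319.0, 184.0], [351.0, 184.0], [351.0, 272.0], [319.0, 272.0]]
```

View pics/w22.png

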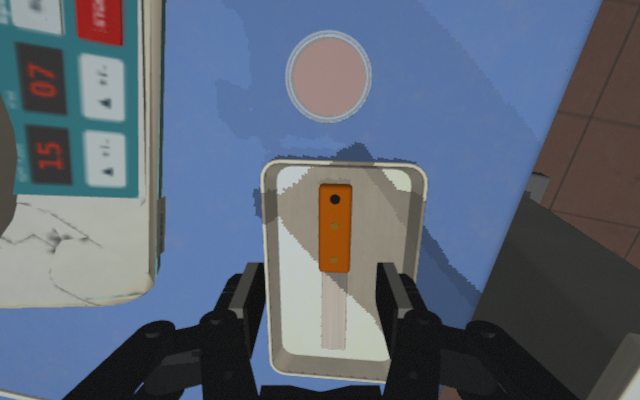

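```bash
python3 - <<'E'
from h import *
c,im=snap('top','pics/t3.png');crop(im,190,140,430,270,3.3,'pics/t3c.png'); st()
E
```

```text
t 44.7 p [ 0.4441 -0.2409  0.1173] yaw -169.61 tilt 5.35 f [ 0.0928  0.195  -0.2186] tq [-0.0382  0.0885  0.0146] w 0.0512 q [-0.6809 -0.0597 -0.2375  1.3465  0.0809 -2.4319]
```

View pics/t3c.png

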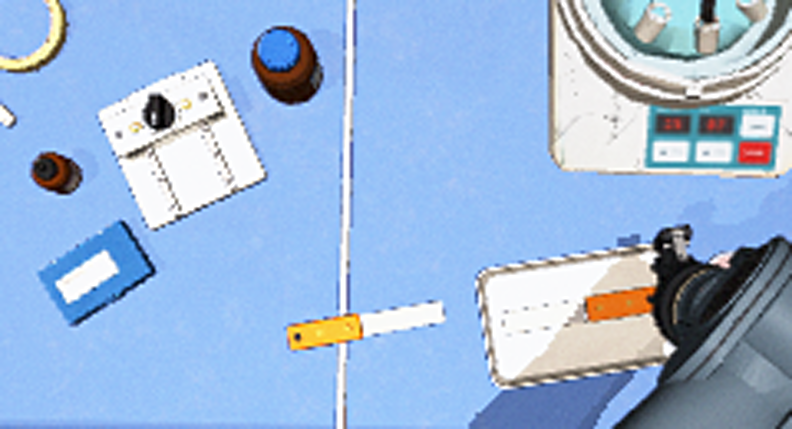

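The feeler lies flat along the middle of the tray. The two bottles, the slide box and the decoy look unmoved. Handing in.

```bash
python3 - <<'E'
from plant import env
print(env.hand_in())
E
```

```text
the job is handed in; nothing more can be done
None
```

The blade is set on the leaf, the feeler is back flat in the tray, and the job is handed in at about 45 s of the 72 s. No verdict was reported, and I never measured the gap directly.

**Feeler:** I took the tray feeler, laid it on the worktop and took it again by the last 30 mm of its grip. I slid it along the bed until its tip stood about 37 mm behind the blade, then let go.

**Setting the gap:** I turned the knob clockwise about 1.1 rad. The wrist-joint torque rose by about 0.02 N m between 0.83 and 1.00 rad, which fits the blade reaching the leaf. I stopped just past that. By that reading the leaf had lifted the blade 0.4 to 1.1 mm, so the gap left should be about 2.9 to 3.6 mm.

**Drawing out:** The feeler came with a drag of about 3 N once moving. A slow first pull reached 6 to 7 N without moving it, so I pulled in larger steps.

**Last checks:**
- **Feeler and arm:** the wrist picture shows the feeler flat, about 10 mm from the tray's centre. The arm was clear of everything, with no force on it.
- **Bystanders:** the bottles and slide box look unmoved from above. The petri dish was mostly hidden there, but the wrist picture shows it beside the tray, apparently where it was.

**What did not go to plan:** the tool's tilt crept from 0.1° to about 5° over the run. It was about 4 to 5° during the pull. The drag and the small vertical force suggest the leaf stayed flat on the bed then, but I could not confirm it.

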